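# Lever up the sagging tea bin and shim its lip

## Task

The wooden tea bin has sagged on its stiff hinge: take the pry bar, lever the bin's front lip up over the fulcrum block, and lay the bar back down flat on the open table. Then slip the wooden shim flat onto the sill under the raised lip, in until it meets the hidden heel stop and just nudges it (a few millimetres at most), and press the lip gently down (15 to 20 N) until it bears on the shim and the bin is level. Leave the other things on the shelf where they are.

Things in the scene. Friction and masses are not known exactly. Their poses are not given: they have to be found in the camera images.
- bin (a joint): Hinge of the open wooden tea bin (165 x 200 x 71 mm, 1.3 to 2 kg, full of packets), rad. 0 = sagged as far as it goes, 0.050 = level and just what it reads with the lip sitting on the shim; end stop 0.11. The stiff hinge (2.6 N m dry friction) stays where it is put: raising takes 20 to 23 N up at the lip, lowering 3 to 7 N down. Its axis is 215 mm behind the lip's front edge.
- lip_top (a point): Point on top of the bin's lip, over the sill, 18 mm in from the lip's front edge: the place to press. Moves with the bin. The lip is a flat board 200 mm wide, 40 mm deep out from the bin's front wall, 15 mm thick; the wall rises 56 mm above it. Lip underside at its front edge: 48 mm above the table when sagged, 59 mm when level. x towards the hinge, z up.
- stand: Fixed wooden stand that carries the bin; origin on the table straight below the lip's front edge, midway along the lip; x points horizontally in under the lip towards the hinge, y to the left of x, z up. Under the lip the lane of the fulcrum block (y = +50 mm) is open down to the table for 45 mm in; the sill is at y = -55 mm. The lip bruises if the bar bears on it with over 90 N.
- sill_mark (a point): Point on the sill's top face straight below the lip's front edge, on the sill's centre line (axes as stand). The sill is a flat wooden ledge 47 mm above the table, 70 mm wide (y), reaching from x = -55 mm to +55 mm, on which the shim is slid in under the lip along x.
- heel (a joint): How far the heel stop has been pushed in, m: 0 at the start. The heel stop is a rubber block 6 mm high across the sill, hidden under the lip with its face somewhere 22 to 38 mm in from the lip's front edge; where is not measured, feel for it. It stands on a stiff slide: it resists with 8 N and stays where it is pushed. The shim is home when it has nudged it in by 0.5 to 5 mm.
- fulcrum: Fixed dark wooden fulcrum block, 34 x 50 mm, 31 to 39 mm in front of the lip's front edge (foot's centre to edge); origin at the centre of its foot. x points in under the lip, parallel to the stand's x. Its rounded steel top edge (radius 8 mm, along y) is 48 mm above the table, between two cheeks 32 mm apart that rise to 58 mm and guide the bar.
- fulcrum_top (a point): Highest point of the fulcrum block's rounded steel edge, midway between its cheeks; axes as fulcrum.
- bar_grip (a point): Grip point of the pry bar, in the middle of its wooden handle's width and height, 9 mm above the bar's underside, 40 mm from the handle's end; x points along the bar to the toe, z up. The handle (22 mm wide, 18 mm high) reaches from 40 mm behind to 50 mm ahead of this point. Starts lying flat on the table; laid down again it reads 9 mm above the table.
- bar: The pry bar, 240 mm long, 0.28 kg; origin at mid-length on its underside, axes as bar_grip. Ahead of the handle a steel blade 18 mm wide, 10 mm thick, to 175 mm ahead of the grip point, then the toe, 5 mm thick, to the tip 200 mm ahead of it. The underside is one flat plane from end to end.
- shim_mid (a point): Centre of the wooden shim, a flat plain block 80 x 28 x 12 mm (x along its length, z up), 6 mm above its underside. Either end may go in first.
- dish: Small clear glass dish, 90 mm across, 26 mm high; origin under its centre. Leave alone.
- coaster: Round cork coaster, 84 mm across, 9 mm thick; origin under its centre. Leave alone.
- bowl: Green ceramic bowl, 120 mm across, 55 mm high; origin under its centre. Leave alone.
- jar: Empty glass jar with a grey silicone lid, 80 mm across, 96 mm high; origin under its centre. Leave alone.
- tongs: Steel tongs, 225 mm long, lying flat; origin under the middle. Leave alone.
- tea_glass: Tea glass, 60 mm across, 85 mm high; origin under its centre. Leave alone.
- sugar_tin: Round aluminium tin, 72 mm across, 75 mm high; origin under its centre. Leave alone.
Mind the look-alikes: they are no part of the job. There is more than one size of the bar; the one meant has the size given above.

How it is judged:
By the outcome, as a careful person would: the job done as asked, in the order asked, and still so for the second after the job is handed in, with the robot touching nothing.
It also fails if it takes over 72 s, if anything falls off the work surface, if the arm or the gripper's body presses on something with over 40 N, if the wrist force passes 120 N, or if a joint passes its speed limit or range.

## Robot

A 6-joint arm with a two-finger parallel gripper is mounted at the origin on the work surface. World frame = base frame: x ahead of the robot, y to its left, z up, the work surface at z = 0. Lengths are in mm, angles in rad, forces in N, time in s.
With the tool pointing down it reaches from about 400 to 925 mm from the base axis. Payload 12.5 kg.
Tool frame: the origin (TCP) lies at the very end of the fingers, on their centre line; the grasp point (between the pads) lies 19 mm behind it; z points along the fingers, y is the line along which they close (so a half turn about z gives the same grasp; the last joint's range is limited). The gripper opens to 95 mm and grips with 3 to 60 N. Pads are 20 mm wide; open, the fingers measure 119 mm over their backs; the gripper's body (75 mm by 180 mm) begins 59 mm behind the grasp point.
Start: joints at [-0.106, 0.491, 1.559, -0, 1.092, -0.106], TCP at [625.017, 0.021, 214.661] pointing down, gripper open.
Joint ranges: [-3.1, 3.1], [-0.84, 2.19], [0.05, 2.79], [-1.13, 4.28], [0.06, 2.93], [-2.69, 2.69]. Speed limits (rad/s): [2.22, 2.22, 2.79, 3.14, 3.14, 3.14].

## Interface

Orientations are given as [roll, pitch, yaw] about the fixed x, y, z axes, in that order (R = Rz(yaw) Ry(pitch) Rx(roll)).
In Python, from cell import * gives the robot as it stands.
- The arm moves only by the tool step_arm, never from a script. Its argument "plan" is a list of rows, each an object of numbers: "x", "y", "z": the shift along the tool's x, y, z in units of 25 mm (1.0 is 25 mm); "rx", "ry", "rz": the turn, a rotation vector about the tool's x, y, z in units of 0.1 rad (1.0 is 0.1 rad). In form: [{"x": .., "y": .., "z": .., "rx": .., "ry": .., "rz": ..}, ...]. A call has exactly 10 rows; each row shifts and turns the commanded pose from where the row before left it, along the tool's axes as they then stand; what a row does not reach is not made up. A row lasts 1/12 s, in which the tool goes at most 41.7 mm and 7.16 degrees, less where a joint would pass 70% of its speed; a pose out of reach is approached as far as the arm can. A call with a number of a shift or a turn outside -1 to 1 is refused whole. A call with a gripper value outside its range is refused whole. "jaw" is the closure, from -1 (fully open) to 1 (shut), so that 0 is half open, set as the call begins (left out, the last holds). The fingers move at their own pace and stop on an object; the grip force is fixed at half the most. Time passes only in rows, so rows that do not move let the fingers close, or fill a call up. It gives the time, the measured TCP pose, the force, the opening and the grip force at its end, in the units of the state.
- state(): the state, without advancing time (a new reading comes with each control period).
- read_camera(name): name is "scene" or "side" or "wrist"; returns a dict with "image" (480x640x3 uint8, red, green, blue), "depth" (480x640 float32, mm along the optical axis (not along the pixel's ray), 0 where there is no reading), "vfov" (degrees; the focal length in pixels is half the picture's height over the tangent of half this angle, whatever the lens; pixels are square), "cx", "cy" (the principal point, pixels), "k1" (the pictures are not rectified: a ray, as slopes to the right and down, at radius r is drawn at 1 + k1 r^2 times it, then the intrinsics apply), "R" (3x3) and "t" (3): a world point X has camera coordinates R X + t. Camera axes: x right, y down, z forward; pixel columns grow to the right and rows downward; lengths in mm; the calibration is good to about 2 mm. A picture is of the moment at which its call begins.
- job_done(): hands the job in; it is judged then, once.
The state is a dict: "t": time; "joints": joint angles; "qvel": joint speeds; "tau": joint torques, N m; "eef_pos": TCP position; "tcp_rot": TCP orientation; "ft_force": force on the tool from outside, world axes, zero at the start; "moment": the same for the moment, N m; "opening": opening from 0.0 (shut) to 1.0 (fully open); "grip_force": force on a finger pad.
Only numpy, scipy, OpenCV 4.12 (cv2) and the standard library are available. Lean on these libraries where they do the work, as an engineer would, in place of code of your own. Each camera call takes 0.05 s, during which the arm holds its last target. There are 200 camera calls.

## Working session

There is one attempt and no reset: what is moved stays moved. The work goes in short steps, Python scripts to look and compute and a tool call to move; the robot and the scene stay as the last step left them, time stands still between calls to the robot, and variables do not carry over. Pictures are saved under pics/ and viewed, at most 10 in all, crops included, and the job is handed in when it is done.

Besides the shell and the picture viewer there is one more tool, called as a command line: name --argument value ..., lists and objects as JSON in quotes. step_arm: Moves the arm, as the interface text tells. Shifts and turns lie within -1 to 1; 1 stands for 25 mm of shift or 0.1 rad of turn. Its arguments: {"type":"object","properties":{"plan":{"type":"array","items":{"type":"object","properties":{"x":{"type":"number"},"y":{"type":"number"},"z":{"type":"number"},"rx":{"type":"number"},"ry":{"type":"number"},"rz":{"type":"number"}}}},"jaw":{"type":"number"}},"required":["plan"]}

```bash
ls; mkdir -p pics; cat > h.py <<'E'
from cell import *
import numpy as np, cv2
def grab(n):
    c=read_camera(n); np.savez(f'{n}.npz',**{k:np.array(v) for k,v in c.items()}); return c
def load(n): return dict(np.load(f'{n}.npz'))
def K(c):
    f=240/np.tan(np.radians(float(c['vfov']))/2); return f
def ray(c,u,v):
    f=K(c); xd=(np.asarray(u,float)-c['cx'])/f; yd=(np.asarray(v,float)-c['cy'])/f
    x,y=xd,yd
    for _ in range(20):
        s=1+c['k1']*(x*x+y*y); x,y=xd/s,yd/s
    return np.stack([x,y,np.ones_like(x)],-1)
def pt(c,u,v,d=None):   # by depth
    if d is None: d=c['depth'][int(v),int(u)]
    return c['R'].T@(ray(c,u,v)*d-c['t'])
def atz(c,u,v,z):
    o=-c['R'].T@c['t']; r=c['R'].T@ray(c,u,v); return o+r*(z-o[2])/r[2]
def proj(c,X):
    p=c['R']@np.asarray(X,float)+c['t']; x,y=p[:2]/p[2]; s=1+c['k1']*(x*x+y*y); f=K(c)
    return np.array([c['cx']+f*x*s,c['cy']+f*y*s])
def cloud(c):
    v,u=np.mgrid[:480,:640]; d=c['depth']; P=(ray(c,u,v)*d[...,None]-c['t'])@c['R']; P[d<=0]=np.nan; return P
E
python3 - <<'E'
from h import *
for n in('scene','side'):
    c=grab(n); cv2.imwrite(f'pics/{n}0.png',c['image'][...,::-1]); print(n,c['vfov'],c['k1'],-c['R'].T@c['t'])
print(state())
E
```

```text
pics
scene 56.14996093732544 0.031225871583376547 [ 907.0955047  -745.22797458 1019.52746263]
side 42.10279748246681 -0.15413057518959739 [-233.52396648  994.17379282 1149.70918902]
{'t': 0.1, 'joints': array([-1.05607370e-01,  4.91467069e-01,  1.55937849e+00,  6.69637057e-06,
        1.09167242e+00, -1.05636979e-01]), 'qvel': array([-0.00035602, -0.00210003, -0.00161606,  0.00137091,  0.00190376,
        0.00061871]), 'tau': array([ 2.47082615e-03, -6.13621187e+01, -2.58604574e+01,  6.93451893e-02,
        4.70101309e-02, -2.07912552e-05]), 'eef_pos': array([6.24797257e+02, 4.12323275e-02, 2.14143640e+02]), 'tcp_rot': array([-3.14067311e+00, -1.03473646e-04,  1.57082280e+00]), 'ft_force': array([-0.25194133,  0.0164025 , -0.1252021 ]), 'moment': array([ 0.03685344,  0.01288064, -0.01512036]), 'grip_force': 0.0, 'opening': 1.0051808553182533}
```

View pics/scene0.png

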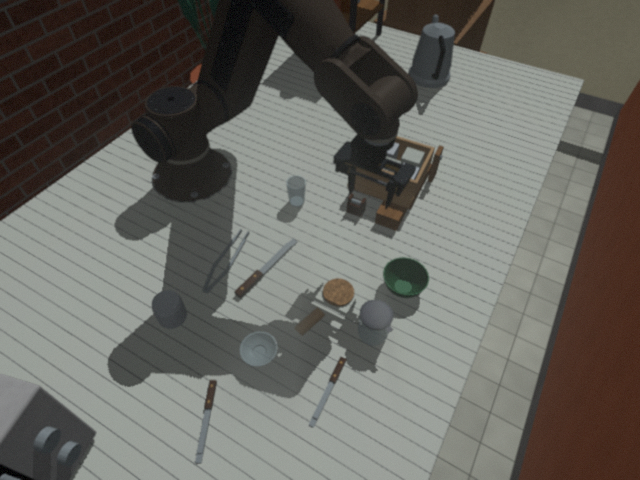

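View pics/side0.png

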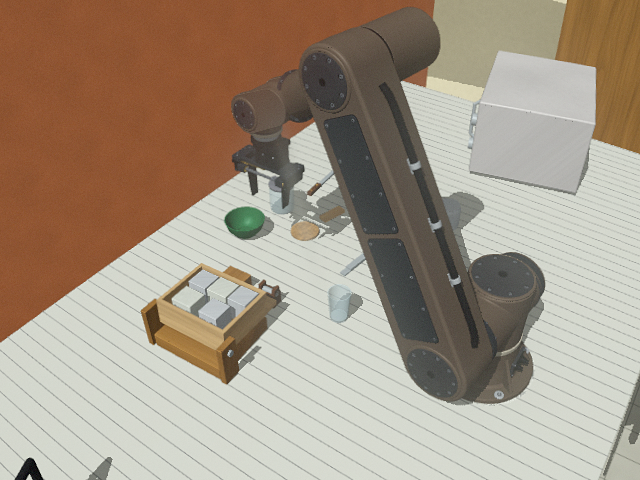

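The scene view shows three pry bars, at about (265,268), (205,420) and (328,390). The shim is near (312,320) by the coaster (338,291), and the bin and fulcrum are under the gripper at (395,180) and (357,205). Next I measure these.

```bash
python3 - <<'E'
from h import *
c=load('scene')
for n,a,b in(('A',(237,295),(297,241)),('B',(211,381),(199,460)),('C',(343,359),(312,423))):
    p,q=atz(c,*a,9),atz(c,*b,4); print(n,p.round(),q.round(),np.linalg.norm(p-q).round(1))
P=cloud(c)
for u,v in((312,320),(305,327),(338,291),(322,300),(345,308),(404,278),(376,312),(357,205),(396,212),(390,218),(400,150),(297,185),(258,348),(168,300)): print((u,v),P[v,u].round(0))
im=c['image'][...,::-1]
a=cv2.resize(im[225:375,225:425],(800,600),interpolation=cv2.INTER_CUBIC); cv2.imwrite('pics/a.png',cv2.convertScaleAbs(a,alpha=1.5))
s=load('side')['image'][...,::-1]; b=cv2.resize(s[160:400,130:450],(800,600),interpolation=cv2.INTER_CUBIC); cv2.imwrite('pics/b.png',b)
E
```

```text
A [ 411. -304.    9.] [447. -67.   4.] 239.9
B [ 499. -519.    9.] [ 581. -660.    4.] 163.4
C [ 735. -320.    9.] [ 745. -481.    4.] 161.5
(312, 320) [ 618. -268.    8.]
(305, 327) [ 613. -293.    8.]
(338, 291) [ 633. -159.    9.]
(322, 300) [ 607. -199.   -2.]
(345, 308) [ 672. -192.    3.]
(404, 278) [767. -30.   6.]
(376, 312) [ 761. -215.   95.]
(357, 205) [544. 119.  38.]
(396, 212) [659. 144.  48.]
(390, 218) [653. 115.  47.]
(400, 150) [571. 357.  90.]
(297, 185) [351.  90.  50.]
(258, 348) [ 542. -397.    3.]
(168, 300) [ 311. -429.   78.]
```

View pics/a.png

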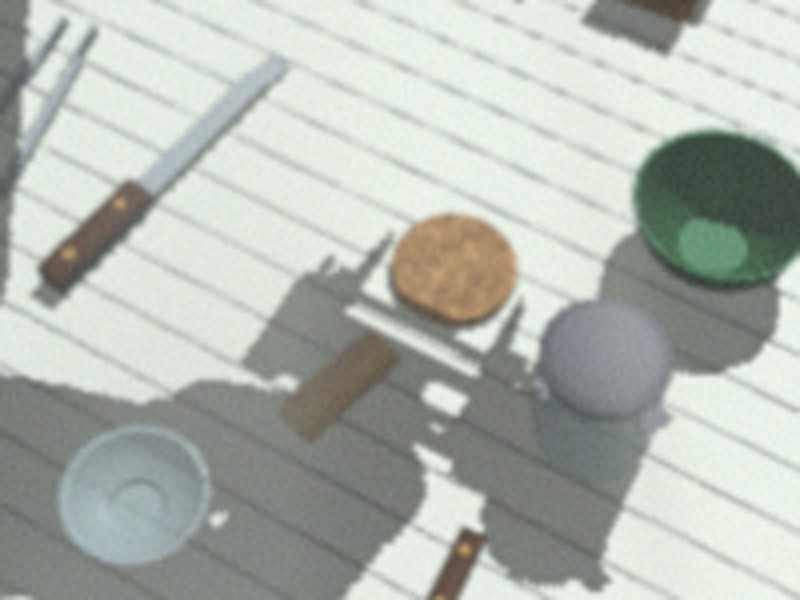

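View pics/b.png

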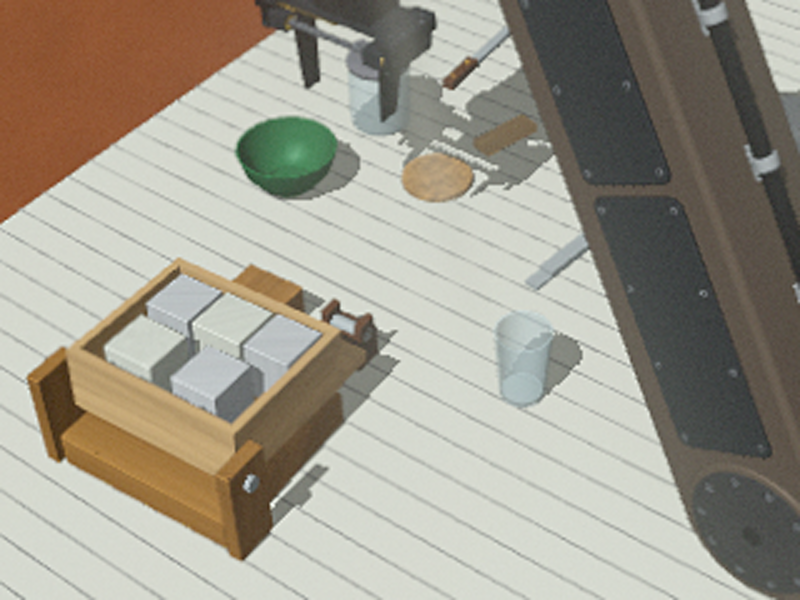

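The crops show bar A, 240 mm long, with its handle end at lower left and its toe toward the bin. The shim lies clear between the coaster and the dish. Now the wrist view.

```bash
python3 - <<'E'
from h import *
c=grab('wrist'); cv2.imwrite(f'pics/w0.png',c['image'][...,::-1]); print(c['vfov'],c['k1'],-c['R'].T@c['t'],c['R'].round(3))
s=load('scene')
# bar / shim orientation from scene cloud
def seg(c,u0,u1,v0,v1,mask):
    m=np.zeros((480,640),bool); m[v0:v1,u0:u1]=True; m&=mask; v,u=np.nonzero(m); return u,v
hsv=cv2.cvtColor(s['image'],cv2.COLOR_RGB2HSV)
u,v=seg(s,292,326,304,336,(hsv[...,1]>80))
X=np.array([atz(s,a,b,12)[:2] for a,b in zip(u,v)]); r=cv2.minAreaRect(X.astype(np.float32)); print('shim',len(X),r,X.mean(0))
u,v=seg(s,232,272,262,300,(hsv[...,1]>70))
X=np.array([atz(s,a,b,16)[:2] for a,b in zip(u,v)]); r=cv2.minAreaRect(X.astype(np.float32)); print('handle',len(X),r,X.mean(0))
E
```

```text
62.05517576337769 -0.07156373716061908 [624.6696588   74.1979285  384.69917372] [[ 1.     0.    -0.001]
 [ 0.001 -0.964  0.266]
 [-0.001 -0.266 -0.964]]Traceback (most recent call last):
  File "<stdin>", line 9, in <module>
cv2.error: OpenCV(4.12.0) /io/opencv/modules/imgproc/src/convhull.cpp:143: error: (-215:Assertion failed) total >= 0 && (depth == CV_32F || depth == CV_32S) in function 'convexHull'
```

View pics/w0.png

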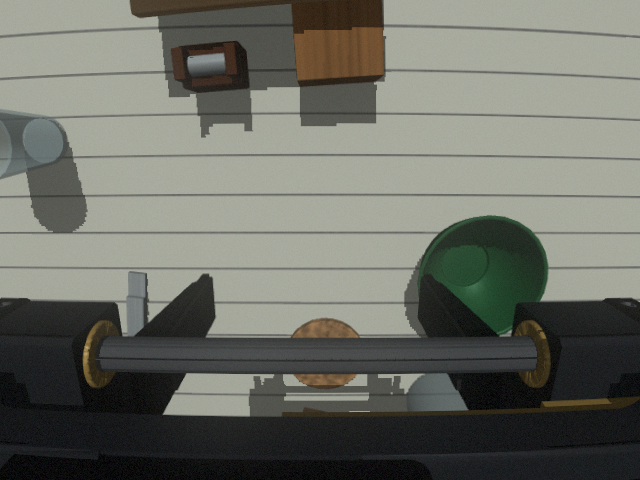

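Wrist view: fulcrum with its steel top at (207,65), sill front edge from (297,86) to (384,78), lip front edge along the top from (135,15) to (383,0). The toe of bar A is at (137,275).

```bash
python3 - <<'E'
from h import *
c=load('wrist'); P=cloud(c)
a,b=atz(c,298,85,47),atz(c,384,78,47); print('sill front',a,b,np.linalg.norm(a-b), np.degrees(np.arctan2(*(b-a)[[1,0]])))
for u,v in((300,80),(380,74),(340,40),(300,20),(380,15)): print((u,v),P[v,u].round(1))
for u,v in((188,67),(225,63),(207,55),(207,75)): print('ful',(u,v),P[v,u].round(1),atz(c,u,v,48).round(1))
for u,v in((135,8),(200,6),(160,14),(290,6),(290,2)): print('lip',(u,v),P[v,u].round(1))
# front edge of lip by depth: for columns, first row where z<55 going down
for u in range(140,380,20):
    z=P[:,u,2]; k=np.nonzero(z<55)[0]; k=k[0] if len(k) else -1
    print(u,k,P[max(k-1,0),u].round(1), end=' | ')
print()
print('tipA',atz(c,128,272,5),atz(c,146,272,5))
s=load('scene');hsv=cv2.cvtColor(s['image'],cv2.COLOR_RGB2HSV)
print(hsv[320,312],hsv[280,250],hsv[310,330])
E
```

```text
sill front [609.63498213 109.07424801  47.        ] [678.4630629 114.6801403  47.       ] 69.05599706109912 4.656334155790176
(300, 80) [611.3 113.   46.5]
(380, 74) [675.  117.5  48.3]
(340, 40) [642.9 143.   47.1]
(300, 20) [611.6 157.6  47.5]
(380, 15) [673.9 161.9  46.2]
ful (188, 67) [521.9 123.7  47.9] [521.9 123.6  48. ]
ful (225, 63) [553.9 124.7  57.3] [551.8 126.2  48. ]
ful (207, 55) [537.2 132.8  46. ] [537.7 132.4  48. ]
ful (207, 75) [535.4 118.   42.1] [536.9 117.3  48. ]
lip (135, 8) [489.2 164.4  64.5]
lip (200, 6) [537.8 164.9  61.9]
lip (160, 14) [504.3 162.2  54.5]
lip (290, 6) [6.011e+02 1.810e+02 2.000e-01]
lip (290, 2) [604.4 168.8  54.5]
140 17 [489.1 160.8  56.1] | 160 14 [505.1 162.4  56.3] | 180 12 [521.6 162.5  59.2] | 200 10 [536.4 164.1  57.1] | 220 8 [552.2 164.6  59.3] | 240 6 [567.2 165.9  58.7] | 260 4 [582.2 167.3  57.9] | 280 2 [597.2 168.4  58.3] | 300 1 [612.2 168.8  59.1] | 320 0 [627.1 170.5  53.1] | 340 0 [642.5 172.1  47.7] | 360 0 [658.  172.5  46.9] | 
tipA [430.58126664 -65.87250711   5.        ] [449.67196654 -65.74724907   5.        ]
[15 60 77] [ 6 54 75] [ 60   7 147]
```

```bash
python3 - <<'E'
from h import *
s=load('scene');hsv=cv2.cvtColor(s['image'],cv2.COLOR_RGB2HSV)
def rect(u0,u1,v0,v1,z,th=35):
    m=np.zeros((480,640),np.uint8); m[v0:v1,u0:u1]=(hsv[v0:v1,u0:u1,1]>th)
    n,l,st,ce=cv2.connectedComponentsWithStats(m); k=1+np.argmax(st[1:,4]); v,u=np.nonzero(l==k)
    X=np.array([atz(s,a,b,z)[:2] for a,b in zip(u,v)]).astype(np.float32); print(len(X),cv2.minAreaRect(X),X.mean(0)); print(cv2.boxPoints(cv2.minAreaRect(X)).round())
rect(290,328,302,338,10); rect(230,275,258,300,14)
print('tongs',atz(s,246,232,8),atz(s,207,288,8))
E
```

```text
319 ((614.555908203125, -273.0970764160156), (81.10306549072266, 29.998096466064453), 75.50450134277344) [ 614.2092  -272.57016]
[[ 590. -309.]
 [ 619. -316.]
 [ 639. -238.]
 [ 610. -230.]]
180 ((415.1925354003906, -259.47088623046875), (86.07219696044922, 19.05340576171875), 83.79126739501953) [ 414.73294 -260.74997]
[[ 401. -301.]
 [ 420. -303.]
 [ 429. -218.]
 [ 410. -216.]]
tongs [ 303.10264426 -116.98198501    8.        ] [ 329.23567169 -326.2812758     8.        ]
```

step_arm --jaw 0.1 --plan '[{"x": -1, "y": -0.84, "z": 0.3}, {"x": -1, "y": -0.84, "z": 0.3}, {"x": -1, "y": -0.84, "z": 0.3}, {"x": -1, "y": -0.84, "z": 0.3}, {"x": -1, "y": -0.84, "z": 0.3}, {"x": -1, "y": -0.84, "z": 0.3}, {"x": -1, "y": -0.84, "z": 0.3}, {"x": -1, "y": -0.84, "z": 0.3, "rz": 0.4}, {"x": -1, "y": -0.84, "z": 0.3, "rz": 0.4}, {"x": -0.6, "y": -0.84, "z": 0.3, "rz": 0.4}]'

```text
schema error: expected keys x, y, z, rx, ry, rz
```

```bash
python3 - <<'E'
from h import *
c=grab('wrist'); cv2.imwrite('pics/w1.png',c['image'][...,::-1])
s=state(); print(s['t'],s['eef_pos'],s['tcp_rot'],s['opening'],s['qvel'].round(3))
# grip, handle ends, toe projected
g=np.array([414.7,-264.5]); d=np.array([np.cos(np.radians(83.2)),np.sin(np.radians(83.2))])
for k in(-40,0,50,175,200): print(k,proj(c,[*(g+k*d),18 if k<60 else 5]).round(0))
E
```

```text
0.2 [6.24871122e+02 4.52278456e-02 2.14285228e+02] [-3.14093657e+00 -6.15149821e-05  1.57082902e+00] 1.0006489338331033 [ 0.001 -0.003 -0.001 -0.    -0.001 -0.   ]
-40 [136. 464.]
0 [134. 438.]
50 [133. 402.]
175 [136. 294.]
200 [135. 272.]
```

View pics/w1.png

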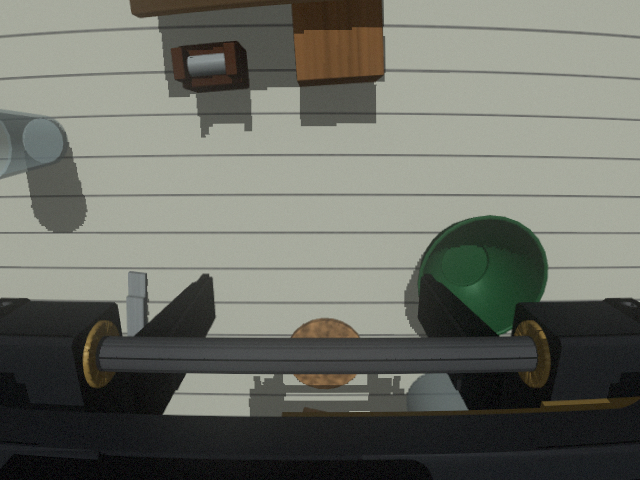

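The call was refused because every key must be given in each row, and the view is unchanged. The predicted toe (135,272) matches the picture. I repeat the move with all keys.

step_arm --jaw 0.1 --plan '[{"x": -1, "y": -0.84, "z": 0.3, "rx": 0, "ry": 0, "rz": 0}, {"x": -1, "y": -0.84, "z": 0.3, "rx": 0, "ry": 0, "rz": 0}, {"x": -1, "y": -0.84, "z": 0.3, "rx": 0, "ry": 0, "rz": 0}, {"x": -1, "y": -0.84, "z": 0.3, "rx": 0, "ry": 0, "rz": 0}, {"x": -1, "y": -0.84, "z": 0.3, "rx": 0, "ry": 0, "rz": 0}, {"x": -1, "y": -0.84, "z": 0.3, "rx": 0, "ry": 0, "rz": 0}, {"x": -1, "y": -0.84, "z": 0.3, "rx": 0, "ry": 0, "rz": 0}, {"x": -1, "y": -0.84, "z": 0.3, "rx": 0, "ry": 0, "rz": 0.4}, {"x": -1, "y": -0.84, "z": 0.3, "rx": 0, "ry": 0, "rz": 0.4}, {"x": -0.6, "y": -0.84, "z": 0.3, "rx": 0, "ry": 0, "rz": 0.4}]'

```text
t: 1.03
eef_pos: [412.0, -239.4, 139.4]
tcp_rot: [3.141, 0.001, 1.448]
ft_force: [1.1, -0.3, -0.1]
opening: 0.456
grip_force: 0.0
```

```bash
cat >> h.py <<'E'
from scipy.spatial.transform import Rotation as Ro
def tool():
    s=state(); return s,Ro.from_euler('xyz',s['tcp_rot']).as_matrix(),s['eef_pos']
def to(X,yaw=None):
    "shift in tool units from here to world X; yaw change units"
    s,R,p=tool(); print('t',round(s['t'],2),'pos',p.round(1),'rot',s['tcp_rot'].round(3),'open',round(s['opening']*95,1),'F',s['ft_force'].round(1),'grip',round(s['grip_force'],1))
    if X is not None: print('units',(R.T@(np.asarray(X,float)-p)/25).round(2))
    if yaw is not None: print('rz',round(-(yaw-s['tcp_rot'][2])/.1,2))
E
python3 - <<'E'
from h import *
c=grab('wrist'); np.set_printoptions(suppress=True)
to([414.7,-264.5,3],np.radians(83.2))
P=cloud(c); im=c['image']; hsv=cv2.cvtColor(im,cv2.COLOR_RGB2HSV)
# raised points near the bar
m=(P[...,2]>2)&(P[...,2]<25)&(abs(P[...,0]-425)<45)&(P[...,1]>-310)&(P[...,1]<-50)
for y in range(-300,-60,20):
    k=m&(abs(P[...,1]-y)<4); 
    if k.sum()>5: print(y,k.sum(),np.percentile(P[k][:,0],[3,50,97]).round(1),np.median(P[k][:,2]).round(1))
E
```

```text
t 1.08 pos [ 408.5 -239.4  138. ] rot [-3.139 -0.001  1.444] open 42.9 F [ 0.5 -0.3 -0.6] grip 0.0
units [-0.97  0.39  5.4 ]
rz -0.08
-300 236 [401.8 412.6 422.4] 18.3
-280 282 [403.2 414.1 424.9] 18.5
-260 300 [406.1 417.1 428. ] 18.4
-240 306 [408.5 419.1 429.8] 18.5
-220 356 [411.1 422.  432.1] 18.3
-200 285 [389.1 423.2 432.6] 10.5
-180 316 [396.7 426.2 447.1] 10.4
-160 301 [419.9 428.9 443.5] 10.4
-140 325 [397.2 430.3 450. ] 10.4
-120 329 [399.4 432.5 441.5] 10.5
-100 375 [390.4 434.6 444.4] 10.4
-80 245 [396.2 435.4 445.7] 5.4
```

step_arm --jaw 0.1 --plan '[{"x": -0.48, "y": 0.22, "z": 0.6, "rx": 0, "ry": 0, "rz": -0.11}, {"x": -0.48, "y": 0.21, "z": 0.6, "rx": 0, "ry": 0, "rz": 0}, {"x": 0, "y": 0, "z": 0.6, "rx": 0, "ry": 0, "rz": 0}, {"x": 0, "y": 0, "z": 0.6, "rx": 0, "ry": 0, "rz": 0}, {"x": 0, "y": 0, "z": 0.6, "rx": 0, "ry": 0, "rz": 0}, {"x": 0, "y": 0, "z": 0.6, "rx": 0, "ry": 0, "rz": 0}, {"x": 0, "y": 0, "z": 0.6, "rx": 0, "ry": 0, "rz": 0}, {"x": 0, "y": 0, "z": 0.6, "rx": 0, "ry": 0, "rz": 0}, {"x": 0, "y": 0, "z": 0.4, "rx": 0, "ry": 0, "rz": 0}, {"x": 0, "y": 0, "z": 0.1, "rx": 0, "ry": 0, "rz": 0}]'

```text
t: 1.92
eef_pos: [420.5, -262.1, 5.8]
tcp_rot: [-3.14, -0.001, 1.462]
ft_force: [0.2, 0.3, -0.1]
opening: 0.449
grip_force: 0.0
```

```bash
python3 -c "
from h import *
to([416.2,-264.5,3.5],1.4556)"
```

```text
t 1.92 pos [ 420.5 -262.1    5.8] rot [-3.140e+00 -1.000e-03  1.462e+00] open 42.7 F [ 0.2  0.3 -0.1] grip 0.0
units [-0.11 -0.16  0.09]
rz 0.06
```

step_arm --plan '[{"x": -0.1, "y": -0.15, "z": 0.08, "rx": 0, "ry": 0, "rz": 0.06}, {"x": 0, "y": 0, "z": 0, "rx": 0, "ry": 0, "rz": 0}, {"x": 0, "y": 0, "z": 0, "rx": 0, "ry": 0, "rz": 0}, {"x": 0, "y": 0, "z": 0, "rx": 0, "ry": 0, "rz": 0}, {"x": 0, "y": 0, "z": 0, "rx": 0, "ry": 0, "rz": 0}, {"x": 0, "y": 0, "z": 0, "rx": 0, "ry": 0, "rz": 0}, {"x": 0, "y": 0, "z": 0, "rx": 0, "ry": 0, "rz": 0}, {"x": 0, "y": 0, "z": 0, "rx": 0, "ry": 0, "rz": 0}, {"x": 0, "y": 0, "z": 0, "rx": 0, "ry": 0, "rz": 0}, {"x": 0, "y": 0, "z": 0, "rx": 0, "ry": 0, "rz": 0}]' --jaw 1

```text
t: 2.75
eef_pos: [417.0, -264.8, 5.8]
tcp_rot: [3.141, 0.001, 1.456]
ft_force: [-3.2, -1.8, 6.6]
opening: 0.229
grip_force: 30.0
```

step_arm --plan '[{"x": 0, "y": 0, "z": -0.6, "rx": 0, "ry": 0, "rz": 0}, {"x": 0.3, "y": 0.2, "z": -0.9, "rx": 0, "ry": 0, "rz": 0}, {"x": 0.8, "y": 0.5, "z": -0.9, "rx": 0, "ry": 0, "rz": 0}, {"x": 0.9, "y": 0.6, "z": -0.8, "rx": 0, "ry": 0, "rz": 0}, {"x": 0.9, "y": 0.6, "z": -0.7, "rx": 0, "ry": 0, "rz": 0}, {"x": 0.9, "y": 0.6, "z": -0.6, "rx": 0, "ry": 0, "rz": 0}, {"x": 0.9, "y": 0.6, "z": -0.5, "rx": 0, "ry": 0, "rz": 0}, {"x": 0.9, "y": 0.5, "z": -0.4, "rx": 0, "ry": 0, "rz": -0.6}, {"x": 0.7, "y": 0.4, "z": -0.3, "rx": 0, "ry": 0, "rz": -0.7}, {"x": 0.4, "y": 0.2, "z": 0, "rx": 0, "ry": 0, "rz": -0.6}]'

```text
t: 3.58
eef_pos: [539.7, -107.1, 149.2]
tcp_rot: [3.139, 0.001, 1.651]
ft_force: [0.2, 0.4, -3.1]
opening: 0.23
grip_force: 30.0
```

step_arm --plan '[{"x": 0, "y": 0, "z": 0, "rx": 0, "ry": -0.5, "rz": 0}, {"x": 0, "y": 0, "z": 0, "rx": 0, "ry": -0.7, "rz": 0}, {"x": 0, "y": 0, "z": 0, "rx": 0, "ry": -0.7, "rz": 0}, {"x": 0, "y": 0, "z": 0, "rx": 0, "ry": -0.7, "rz": 0}, {"x": 0, "y": 0, "z": 0, "rx": 0, "ry": -0.7, "rz": 0}, {"x": 0, "y": 0, "z": 0, "rx": 0, "ry": -0.5, "rz": 0}, {"x": 0, "y": 0, "z": 0, "rx": 0, "ry": -0.2, "rz": 0}, {"x": 0, "y": 0, "z": 0, "rx": 0, "ry": 0, "rz": 0}, {"x": 0, "y": 0, "z": 0, "rx": 0, "ry": 0, "rz": 0}, {"x": 0, "y": 0, "z": 0, "rx": 0, "ry": 0, "rz": 0}]'

```text
t: 4.42
eef_pos: [538.1, -108.9, 147.7]
tcp_rot: [3.141, 0.399, 1.646]
ft_force: [0.1, 0.1, -1.2]
opening: 0.233
grip_force: 30.0
```

```bash
cat >> h.py <<'E'
def barpose(s_tip,th,clear,F=(537,125),psi=94.3):
    f=np.array([np.cos(np.radians(psi)),np.sin(np.radians(psi)),0]); z=np.array([0,0,1.])
    C=np.array([*F,40.]); a=f*np.cos(th)+z*np.sin(th); n=-f*np.sin(th)+z*np.cos(th)
    return C+(s_tip-200)*a+(8+5.8+clear)*n
E
python3 - <<'E'
from h import *
np.set_printoptions(suppress=True)
s,R,p=tool(); a=R[:,0]; print('pitch',np.degrees(np.arcsin(a[2])),np.degrees(np.arctan2(a[1],a[0])), 'tip expected',p+200*a+5.8*R[:,2])
for st,cl in((-20,12),(58,2)):
    print(barpose(st,-.4,cl)); to(barpose(st,-.4,cl))
c=grab('wrist'); cv2.imwrite('pics/w2.png',c['image'][...,::-1]); print(proj(c,p+200*a+5.8*R[:,2]), proj(c,[537,125,48]))
E
```

```text
pitch -22.869035721989444 94.28130591169166 tip expected [524.51954011  72.64433968  64.59670037]
[551.43988498 -67.04432038 149.43540895]
t 4.42 pos [ 538.1 -108.9  147.7] rot [3.141 0.399 1.646] open 22.1 F [ 0.1  0.1 -1.2] grip 30.0
units [ 1.47  0.66 -0.7 ]
[546.34518741   0.71298757 109.85016831]
t 4.42 pos [ 538.1 -108.9  147.7] rot [3.141 0.399 1.646] open 22.1 F [ 0.1  0.1 -1.2] grip 30.0
units [ 4.59  0.66 -0.3 ]
[ 317.29268888 -200.07122198] [ 358.98862998 -318.58474566]
```

View pics/w2.png

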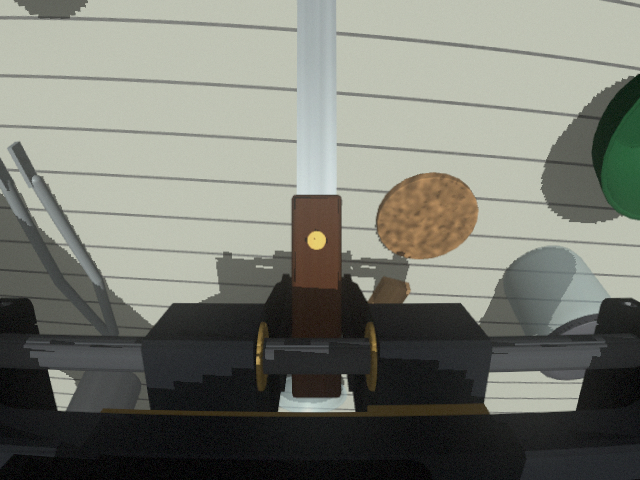

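The bar sits straight in the jaws, handle at (316,290), and the blade runs up out of the picture. I move to just before the fulcrum and check with the outside cameras.

step_arm --plan '[{"x": 0, "y": 0.2, "z": -0.3, "rx": 0, "ry": 0, "rz": 0}, {"x": 0.2, "y": 0.2, "z": -0.3, "rx": 0, "ry": 0, "rz": 0}, {"x": 0.4, "y": 0.2, "z": -0.1, "rx": 0, "ry": 0, "rz": 0}, {"x": 0.4, "y": 0.06, "z": 0, "rx": 0, "ry": 0, "rz": 0}, {"x": 0.3, "y": 0, "z": 0, "rx": 0, "ry": 0, "rz": 0}, {"x": 0.17, "y": 0, "z": 0, "rx": 0, "ry": 0, "rz": 0}, {"x": 0, "y": 0, "z": 0, "rx": 0, "ry": 0, "rz": 0}, {"x": 0, "y": 0, "z": 0, "rx": 0, "ry": 0, "rz": 0}, {"x": 0, "y": 0, "z": 0, "rx": 0, "ry": 0, "rz": 0}, {"x": 0, "y": 0, "z": 0, "rx": 0, "ry": 0, "rz": 0}]'

```text
t: 5.3
eef_pos: [551.5, -67.3, 149.5]
tcp_rot: [3.141, 0.4, 1.645]
ft_force: [-0.2, 0.4, -3.1]
opening: 0.232
grip_force: 30.0
```

```bash
python3 - <<'E'
from h import *
np.set_printoptions(suppress=True)
s,R,p=tool(); tip=p+200*R[:,0]+5.8*R[:,2]; print(p,'tip',tip)
out=[]
for n in('scene','side'):
    c=grab(n); im=c['image'][...,::-1].copy()
    u,v=proj(c,[545,130,50]).astype(int); print(n,u,v,'tip',proj(c,tip),'ful',proj(c,[537,125,48]))
    u0,v0=max(u-50,0),max(v-75,0); print(u0,v0); out.append(cv2.resize(im[v0:v0+150,u0:u0+100],(400,600),interpolation=cv2.INTER_CUBIC))
cv2.imwrite('pics/x.png',np.hstack(out))
E
```

```text
[551.49981736 -67.30664074 149.53645055] tip [537.94577766 114.13473074  66.2960954 ]
scene 359 200 tip [355.07442598 198.71528525] ful [356.03247895 200.63360192]
309 125
side 265 286 tip [271.66995997 279.84163066] ful [269.68461522 287.6013319 ]
215 211
```

View pics/x.png

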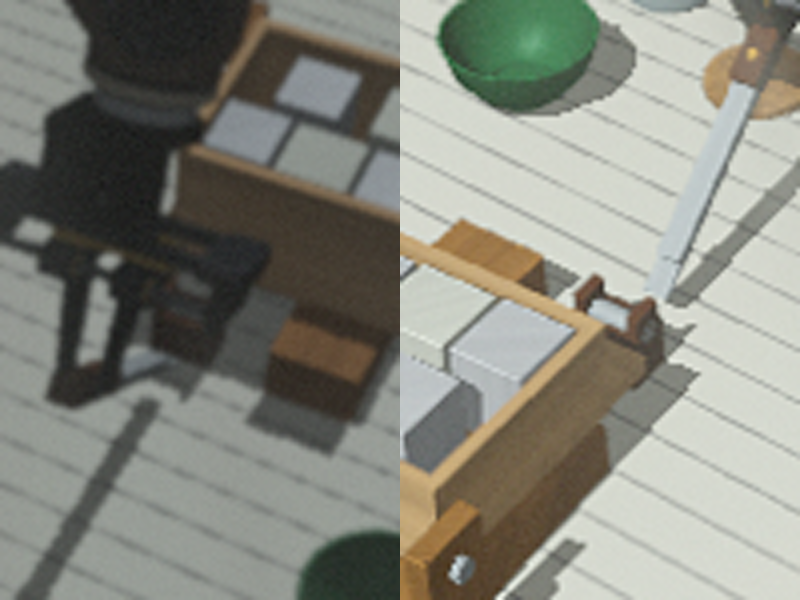

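The side view (right half) shows the steel fulcrum top at full-image (268,288) and the bar tip at about (279,285). That is short of the predicted (272,280), so I measure the bar line from depth.

```bash
python3 - <<'E'
from h import *
np.set_printoptions(suppress=True)
s,R,p=tool(); c=load('side'); P=cloud(c)
Q=(P-p)@R   # tool frame
m=(abs(Q[...,1])<30)&(Q[...,0]>40)&(Q[...,0]<215)&(abs(Q[...,2])<30)
for x in range(50,215,10):
    k=m&(abs(Q[...,0]-x)<5)
    if k.sum()>3: print(x,k.sum(),'y',np.percentile(Q[k][:,1],[5,50,95]).round(1),'z',np.percentile(Q[k][:,2],[5,50,95]).round(1))
v,u=np.nonzero(m); print(Q[m][:,0].max())
# fulcrum
for uv in((264,284),(268,288),(271,291)): print(uv,P[uv[1],uv[0]],atz(c,*uv,48))
E
```

```text
50 38 y [-9.   0.3 10.4] z [-3.3  9.1 15.4]
60 34 y [-8.5 -0.4  9.4] z [ 7.5 13.  20.8]
70 29 y [-7.9  1.4  9.7] z [ 9.5 16.7 22.3]
80 29 y [-8.6  1.  10.2] z [13.7 19.2 24. ]
90 30 y [-7.5  1.  10.7] z [16.3 20.9 27.1]
100 27 y [-9.6 -0.  10.7] z [17.  21.3 27.9]
110 22 y [-7.1  2.7  9.5] z [19.9 26.5 29.2]
120 16 y [-7.7  0.5  9.3] z [23.4 27.6 29.1]
130 9 y [-8.9 -0.1  5.1] z [23.6 27.8 29.4]
210 41 y [-22.1   5.2  23.2] z [ 7.4 17.6 27.5]
214.79769190217868
(264, 284) [556.94877424 123.40768538  48.5712459 ] [557.35885393 122.95595127  48.        ]
(268, 288) [540.76184592 127.33915496  46.34848566] [539.60289208 128.63663622  48.        ]
(271, 291) [522.74659916 137.04825099  53.3733034 ] [526.45319242 132.84735266  48.        ]
```

```bash
cat >> h.py <<'E'
def barfit(n='side'):
    c=grab(n); s,R,p=tool(); Q=(cloud(c)-p)@R
    m=(abs(Q[...,1])<9)&(Q[...,0]>55)&(Q[...,0]<170)&(Q[...,2]>-60)&(Q[...,2]<75)
    q=Q[m]; k=np.array([-.2,0.]); best=None
    for a in np.arange(-.4,.8,.01):   # z = b + a x : robust line vote
        b=q[:,2]-a*q[:,0]; h,e=np.histogram(b,np.arange(-60,60,3)); i=h.argmax()
        if best is None or h[i]>best[0]: best=(h[i],a,e[i]+1.5)
    i=abs(q[:,2]-best[2]-best[1]*q[:,0])<5; a,b=np.polyfit(q[i,0],q[i,2],1)
    th=np.arcsin(R[2,0])-np.arctan(a); print('bar slope in tool',round(a,3),'b',round(b,1),'n',i.sum(),'bar angle',round(th,3)); return th
def grip(s_tip,th,clear,F=(538,126.5),psi=94.3):
    f=np.array([np.cos(np.radians(psi)),np.sin(np.radians(psi)),0]); z=np.array([0,0,1.])
    a=f*np.cos(th)+z*np.sin(th); n=-f*np.sin(th)+z*np.cos(th)
    return np.array([*F,40.])+(s_tip-200)*a+(17+clear)*n-[0,0,.7]
E
python3 - <<'E'
from h import *
np.set_printoptions(suppress=True)
barfit(); X=grip(-20,-.4,12); print(X); to(X); print(grip(58,-.4,2))
E
```

```text
bar slope in tool 0.259 b -2.0 n 243 bar angle -0.653
[552.34645109 -64.3016894  151.68280413]
t 5.45 pos [551.5 -67.3 149.6] rot [3.141 0.4   1.645] open 21.7 F [ 0.4  0.3 -3.4] grip 30.0
units [ 0.07  0.04 -0.12]
[547.25175352   3.45561855 112.09756349]
```

step_arm --plan '[{"x": 0, "y": 0, "z": 0, "rx": 0, "ry": 0.2, "rz": 0}, {"x": 0, "y": 0, "z": 0, "rx": 0, "ry": 0.3, "rz": 0}, {"x": 0, "y": 0, "z": 0, "rx": 0, "ry": 0.4, "rz": 0}, {"x": 0.07, "y": 0.04, "z": -0.1, "rx": 0, "ry": 0.4, "rz": 0}, {"x": 0, "y": 0, "z": 0, "rx": 0, "ry": 0.4, "rz": 0}, {"x": 0, "y": 0, "z": 0, "rx": 0, "ry": 0.4, "rz": 0}, {"x": 0, "y": 0, "z": 0, "rx": 0, "ry": 0.3, "rz": 0}, {"x": 0, "y": 0, "z": 0, "rx": 0, "ry": 0.1, "rz": 0}, {"x": 0, "y": 0, "z": 0, "rx": 0, "ry": 0, "rz": 0}, {"x": 0, "y": 0, "z": 0, "rx": 0, "ry": 0, "rz": 0}]'

```text
t: 6.28
eef_pos: [552.2, -64.7, 151.3]
tcp_rot: [-3.142, 0.151, 1.645]
ft_force: [-0.5, 0.4, -3.2]
opening: 0.223
grip_force: 30.0
```

```bash
python3 - <<'E'
from h import *
np.set_printoptions(suppress=True)
th=barfit(); to(grip(-20,-.4,12)); to(grip(58,-.4,4)); s,R,p=tool(); print('pitch',np.arcsin(R[2,0]))
f=np.array([np.cos(1.646)*np.cos(th),np.sin(1.646)*np.cos(th),np.sin(th)]); tip=p+200*f-[0,0,9]; c=load('side'); print('tip exp',tip,proj(c,tip)); 
E
```

```text
bar slope in tool 0.277 b -4.2 n 249 bar angle -0.421
t 6.33 pos [552.2 -64.5 151.3] rot [-3.141  0.151  1.646] open 21.9 F [-0.2 -0.2 -3. ] grip 30.0
units [ 0.01  0.01 -0.02]
t 6.33 pos [552.2 -64.5 151.3] rot [-3.141  0.151  1.646] open 21.9 F [-0.2 -0.2 -3. ] grip 30.0
units [2.95 0.01 1.06]
pitch -0.15083813288376244
tip exp [538.50882378 117.51313371  60.55150437] [270.78946848 282.14308618]
```

step_arm --plan '[{"x": 0.2, "y": 0, "z": 0.06, "rx": 0, "ry": 0, "rz": 0}, {"x": 0.3, "y": 0, "z": 0.1, "rx": 0, "ry": 0, "rz": 0}, {"x": 0.4, "y": 0, "z": 0.14, "rx": 0, "ry": 0, "rz": 0}, {"x": 0.4, "y": 0, "z": 0.15, "rx": 0, "ry": 0, "rz": 0}, {"x": 0.4, "y": 0, "z": 0.15, "rx": 0, "ry": 0, "rz": 0}, {"x": 0.4, "y": 0, "z": 0.15, "rx": 0, "ry": 0, "rz": 0}, {"x": 0.3, "y": 0, "z": 0.1, "rx": 0, "ry": 0, "rz": 0}, {"x": 0.2, "y": 0, "z": 0.07, "rx": 0, "ry": 0, "rz": 0}, {"x": 0.2, "y": 0, "z": 0.07, "rx": 0, "ry": 0, "rz": 0}, {"x": 0.15, "y": 0, "z": 0.06, "rx": 0, "ry": 0, "rz": 0}]'

```text
t: 7.17
eef_pos: [547.2, 4.8, 114.1]
tcp_rot: [3.141, 0.15, 1.646]
ft_force: [0.3, 0.3, -3.5]
opening: 0.23
grip_force: 30.0
```

```bash
python3 - <<'E'
from h import *
np.set_printoptions(suppress=True)
th=barfit(); to(grip(58,-.4,4)); s,R,p=tool()
out=[]
for n in('scene','side'):
    c=grab(n) if n=='scene' else load(n); im=c['image'][...,::-1]
    u,v=proj(c,[545,130,50]).astype(int); u0,v0=u-60,v-45; out.append(cv2.resize(im[v0:v0+100,u0:u0+100],(400,400),interpolation=cv2.INTER_CUBIC)); print(u0,v0)
cv2.imwrite('pics/y.png',np.hstack(out))
c=load('side');P=cloud(c)
# points in stand lane near lip
E
```

```text
bar slope in tool 0.283 b -4.9 n 215 bar angle -0.425
t 7.22 pos [547.    5.1 113.8] rot [-3.141  0.15   1.646] open 22.0 F [-0.7  0.6 -2.6] grip 30.0
units [-0.03  0.    0.  ]
299 155
205 241
```

View pics/y.png

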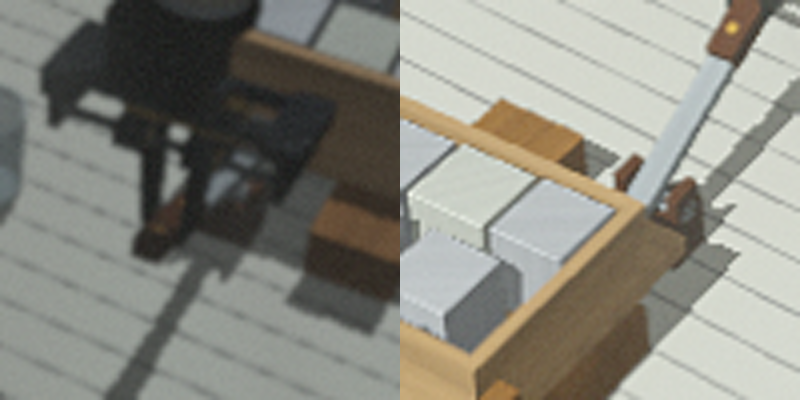

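The toe is between the cheeks and under the lip with no contact force. Now I work out the lever arc.

```bash
cat > arc.py <<'E'
from h import *
def arc(ths,clears,s_tip,F=(538,126.5)):
    s,R,p=tool(); th0=ths[0]; p=p.copy()
    for t0,t1,c1 in zip(ths[:-1],ths[1:],clears):
        X=grip(s_tip,t1,c1,F); d=R.T@(X-p)/25; r=(t1-t0)/.1
        print(d.round(2),'ry',round(r,2)); R=R@Ro.from_rotvec([0,t1-t0,0]).as_matrix(); p=X
    print('end',X)
E
python3 - <<'E'
from arc import *
th=np.linspace(-.42,.03,10); arc(th,np.linspace(3,0,9),58)
print(); print(grip(58,.2,0))
E
```

```text
[-0.09  0.    0.21] ry 0.5
[-0.11  0.    0.28] ry 0.5
[-0.11  0.    0.28] ry 0.5
[-0.11  0.    0.28] ry 0.5
[-0.11  0.    0.28] ry 0.5
[-0.11  0.    0.28] ry 0.5
[-0.11  0.    0.28] ry 0.5
[-0.11  0.    0.28] ry 0.5
[-0.11  0.    0.28] ry 0.5
end [548.68042184 -15.54506175  52.03298954]

[548.68798003 -15.64558238  27.75008685]
```

step_arm --plan '[{"x": -0.09, "y": 0, "z": 0.21, "rx": 0, "ry": 0.5, "rz": 0}, {"x": -0.11, "y": 0, "z": 0.28, "rx": 0, "ry": 0.5, "rz": 0}, {"x": -0.11, "y": 0, "z": 0.28, "rx": 0, "ry": 0.5, "rz": 0}, {"x": -0.11, "y": 0, "z": 0.28, "rx": 0, "ry": 0.5, "rz": 0}, {"x": -0.11, "y": 0, "z": 0.28, "rx": 0, "ry": 0.5, "rz": 0}, {"x": -0.11, "y": 0, "z": 0.28, "rx": 0, "ry": 0.5, "rz": 0}, {"x": -0.11, "y": 0, "z": 0.28, "rx": 0, "ry": 0.5, "rz": 0}, {"x": -0.11, "y": 0, "z": 0.28, "rx": 0, "ry": 0.5, "rz": 0}, {"x": 0, "y": 0, "z": 0, "rx": 0, "ry": 0, "rz": 0}, {"x": 0, "y": 0, "z": 0, "rx": 0, "ry": 0, "rz": 0}]'

```text
t: 8.1
eef_pos: [548.7, -16.0, 59.8]
tcp_rot: [-3.141, -0.25, 1.644]
ft_force: [-0.3, 1.7, 0.4]
opening: 0.23
grip_force: 30.0
```

```bash
cat >> h.py <<'E'
def binz(n='side',ref=None):
    "plane fit of the bin's rim: heights of top at given points"
    c=grab(n); return cloud(c)
E
python3 - <<'E'
from arc import *
np.set_printoptions(suppress=True)
old=cloud(load('side')); th=barfit(); new=cloud(load('side'))
sx=np.array([-.075,.9972]);O=np.array([585,165])
def rel(P): d=P[...,:2]-O; return d@sx, d@np.array([-.9972,-.075])
for nm,P in(('old',old),('new',new)):
    x,y=rel(P)
    for a,b in((35,50),(100,120),(150,170)):
        k=(x>a)&(x<b)&(abs(y)<98)&(P[...,2]>95); print(nm,a,k.sum(),np.percentile(P[k][:,2],[50,90,97]).round(1))
s=state(); print(s['eef_pos'],s['ft_force'].round(1),s['moment'].round(2),s['tcp_rot'])
E
```

```text
bar slope in tool 0.302 b -4.3 n 190 bar angle -0.045
old 35 314 [119.5 123.4 124.5]
old 100 605 [115.4 124.2 126. ]
old 150 482 [121.8 126.2 128. ]
new 35 305 [122.2 125.9 127.4]
new 100 620 [116.9 125.8 128.1]
new 150 493 [122.6 126.9 128.8]
[548.88620307 -15.9633566   60.0714952 ] [-0.3 -0.6  0.8] [-0.39  0.05  0.02] [ 3.14107747 -0.24899993  1.64501721]
```

```bash
python3 - <<'E'
from arc import *
arc(np.linspace(-.045,.19,7),[0]*6,58)
E
```

```text
[ 0.01 -0.01  0.12] ry 0.39
[-0.09 -0.    0.21] ry 0.39
[-0.09 -0.    0.21] ry 0.39
[-0.09 -0.    0.21] ry 0.39
[-0.09 -0.    0.21] ry 0.39
[-0.09 -0.    0.21] ry 0.39
end [548.69610547 -15.75364725  29.17610891]
```

step_arm --plan '[{"x": 0, "y": 0, "z": 0.12, "rx": 0, "ry": 0.39, "rz": 0}, {"x": -0.09, "y": 0, "z": 0.21, "rx": 0, "ry": 0.39, "rz": 0}, {"x": -0.09, "y": 0, "z": 0.21, "rx": 0, "ry": 0.39, "rz": 0}, {"x": -0.09, "y": 0, "z": 0.21, "rx": 0, "ry": 0.39, "rz": 0}, {"x": -0.09, "y": 0, "z": 0.21, "rx": 0, "ry": 0.39, "rz": 0}, {"x": -0.09, "y": 0, "z": 0.21, "rx": 0, "ry": 0.39, "rz": 0}, {"x": 0, "y": 0, "z": 0, "rx": 0, "ry": 0, "rz": 0}, {"x": 0, "y": 0, "z": 0, "rx": 0, "ry": 0, "rz": 0}, {"x": 0, "y": 0, "z": 0, "rx": 0, "ry": 0, "rz": 0}, {"x": 0, "y": 0, "z": 0, "rx": 0, "ry": 0, "rz": 0}]'

```text
t: 8.98
eef_pos: [548.6, -14.9, 29.2]
tcp_rot: [-3.141, -0.484, 1.646]
ft_force: [-0.2, 6.4, 2.4]
opening: 0.228
grip_force: 30.0
```

```bash
cat >> h.py <<'E'
def rim(P):
    sx=np.array([-.075,.9972]);O=np.array([585,165]); d=P[...,:2]-O; x,y=d@sx,d@np.array([-.9972,-.075]); r=[]
    for a,b in((35,50),(100,120),(150,170)):
        k=(x>a)&(x<b)&(abs(y)<98)&(P[...,2]>95); r.append(np.percentile(P[k][:,2],[50,90,97]).round(1))
    return r
E
python3 - <<'E'
from arc import *
np.set_printoptions(suppress=True)
barfit(); print(rim(cloud(load('side')))); s=state(); print(s['eef_pos'],s['ft_force'].round(1),s['tcp_rot'])
E
```

```text
bar slope in tool 0.306 b -2.2 n 165 bar angle 0.187
[array([131.1, 134.9, 136.2]), array([122.6, 131.2, 133.1]), array([125.4, 129.3, 131.2])]
[548.61382048 -14.90131253  29.23467978] [-1.2  6.5  3.3] [-3.14154314 -0.48427148  1.64643567]
```

step_arm --plan '[{"x": -0.09, "y": 0, "z": 0.21, "rx": 0, "ry": 0.4, "rz": 0}, {"x": 0, "y": 0, "z": 0, "rx": 0, "ry": 0, "rz": 0}, {"x": 0, "y": 0, "z": 0, "rx": 0, "ry": 0, "rz": 0}, {"x": 0, "y": 0, "z": 0, "rx": 0, "ry": 0, "rz": 0}, {"x": 0.09, "y": 0, "z": -0.21, "rx": 0, "ry": -0.4, "rz": 0}, {"x": 0.09, "y": 0, "z": -0.21, "rx": 0, "ry": -0.4, "rz": 0}, {"x": 0.09, "y": 0, "z": -0.21, "rx": 0, "ry": -0.4, "rz": 0}, {"x": 0.09, "y": 0, "z": -0.21, "rx": 0, "ry": -0.4, "rz": 0}, {"x": 0.09, "y": 0, "z": -0.21, "rx": 0, "ry": -0.4, "rz": 0}, {"x": 0.09, "y": 0, "z": -0.21, "rx": 0, "ry": -0.4, "rz": 0}]'

```text
t: 9.87
eef_pos: [549.1, -16.3, 57.9]
tcp_rot: [3.14, -0.28, 1.647]
ft_force: [-0.9, -0.3, 0.1]
opening: 0.23
grip_force: 30.0
```

```bash
python3 - <<'E'
from arc import *
np.set_printoptions(suppress=True)
th=barfit(); print(rim(cloud(load('side')))); s=state(); print(s['eef_pos'],s['ft_force'].round(1),s['tcp_rot'])
arc(np.linspace(th,-.3,6),[1]*5,58); 
E
```

```text
bar slope in tool 0.278 b 1.4 n 177 bar angle 0.006
[array([132.2, 135.6, 136.2]), array([122.5, 131.9, 134.6]), array([125.3, 130.2, 132.4])]
[549.35646846 -15.65026591  59.02751533] [-0.1  0.1  1.2] [ 3.13856036 -0.27726075  1.64783641]
[ 0.14 -0.03 -0.21] ry -0.61
[ 0.15  0.   -0.32] ry -0.61
[ 0.15  0.   -0.32] ry -0.61
[ 0.15  0.   -0.32] ry -0.61
[ 0.15  0.   -0.32] ry -0.61
end [547.77260862  -3.47153249  98.45992615]
```

step_arm --plan '[{"x": 0.03, "y": 0, "z": -0.1, "rx": 0, "ry": 0, "rz": 0}, {"x": -0.4, "y": 0, "z": -0.11, "rx": 0, "ry": 0, "rz": 0}, {"x": -0.6, "y": 0, "z": -0.17, "rx": 0, "ry": 0, "rz": 0}, {"x": -0.7, "y": 0, "z": -0.2, "rx": 0, "ry": 0, "rz": 0}, {"x": -0.7, "y": 0, "z": -0.2, "rx": 0, "ry": 0, "rz": 0}, {"x": -0.7, "y": 0, "z": -0.2, "rx": 0, "ry": 0, "rz": 0}, {"x": -0.7, "y": 0, "z": -0.2, "rx": 0, "ry": 0, "rz": 0}, {"x": -0.7, "y": -0.5, "z": -0.2, "rx": 0, "ry": 0, "rz": 0}, {"x": -0.7, "y": -0.8, "z": -0.2, "rx": 0, "ry": 0, "rz": 0}, {"x": -0.4, "y": -0.7, "z": -0.11, "rx": 0, "ry": 0, "rz": 0}]'

```text
t: 10.75
eef_pos: [508.9, -167.5, 57.7]
tcp_rot: [3.141, -0.284, 1.645]
ft_force: [-1.0, -0.2, -2.1]
opening: 0.233
grip_force: 30.0
```

```bash
python3 - <<'E'
from arc import *
np.set_printoptions(suppress=True)
s=state();print(s['t'],s['eef_pos']); th=barfit(); print(rim(cloud(load('side')))); 
to([515,-170,11])
E
```

```text
10.75 [ 508.88953372 -167.45179449   57.65216116]
bar slope in tool 0.346 b -2.3 n 170 bar angle -0.048
[array([132.8, 135.6, 137.4]), array([123.1, 132.4, 134.3]), array([125.5, 130.7, 132.6])]
t 10.8 pos [ 506.2 -168.3   57.5] rot [-3.14  -0.285  1.643] open 21.9 F [-0.1 -2.2 -4.1] grip 30.0
units [-0.61  0.35  1.76]
```

step_arm --plan '[{"x": -0.07, "y": 0, "z": 0.25, "rx": 0, "ry": 0.2, "rz": 0}, {"x": -0.1, "y": 0, "z": 0.3, "rx": 0, "ry": 0.2, "rz": 0}, {"x": -0.1, "y": 0, "z": 0.3, "rx": 0, "ry": 0, "rz": 0}, {"x": -0.1, "y": 0, "z": 0.3, "rx": 0, "ry": 0, "rz": 0}, {"x": -0.07, "y": 0, "z": 0.2, "rx": 0, "ry": 0, "rz": 0}, {"x": -0.04, "y": 0, "z": 0.15, "rx": 0, "ry": 0, "rz": 0}, {"x": -0.03, "y": 0, "z": 0.1, "rx": 0, "ry": 0, "rz": 0}, {"x": -0.03, "y": 0, "z": 0.1, "rx": 0, "ry": 0, "rz": 0}, {"x": -0.02, "y": 0, "z": 0.06, "rx": 0, "ry": 0, "rz": 0}, {"x": 0, "y": 0, "z": 0, "rx": 0, "ry": 0, "rz": 0}]'

```text
t: 11.63
eef_pos: [509.8, -164.3, 12.2]
tcp_rot: [3.141, -0.324, 1.646]
ft_force: [0.4, 0.6, -3.7]
opening: 0.227
grip_force: 30.0
```

```bash
python3 - <<'E'
from arc import *
np.set_printoptions(suppress=True)
s=state();print(s['t'],s['eef_pos'],s['ft_force']); th=barfit()
E
```

```text
11.6333 [ 509.75422676 -164.30023464   12.17215516] [ 0.35121549  0.58697636 -3.68655064]
bar slope in tool 0.397 b -6.7 n 176 bar angle -0.054
```

step_arm --plan '[{"x": -0.02, "y": 0, "z": 0.06, "rx": 0, "ry": 0.1, "rz": 0}, {"x": -0.02, "y": 0, "z": 0.06, "rx": 0, "ry": 0.1, "rz": 0}, {"x": 0, "y": 0, "z": 0.04, "rx": 0, "ry": 0.1, "rz": 0}, {"x": 0, "y": 0, "z": 0, "rx": 0, "ry": 0.1, "rz": 0}, {"x": 0, "y": 0, "z": 0, "rx": 0, "ry": 0, "rz": 0}, {"x": 0, "y": 0, "z": 0, "rx": 0, "ry": 0, "rz": 0}, {"x": 0, "y": 0, "z": 0, "rx": 0, "ry": 0, "rz": 0}, {"x": 0, "y": 0, "z": 0, "rx": 0, "ry": 0, "rz": 0}, {"x": 0, "y": 0, "z": 0, "rx": 0, "ry": 0, "rz": 0}, {"x": 0, "y": 0, "z": 0, "rx": 0, "ry": 0, "rz": 0}]'

```text
t: 12.52
eef_pos: [509.7, -164.0, 8.2]
tcp_rot: [3.141, -0.364, 1.646]
ft_force: [-0.4, -0.1, -3.3]
opening: 0.225
grip_force: 30.0
```

step_arm --jaw 0.1 --plan '[{"x": 0, "y": 0, "z": 0, "rx": 0, "ry": 0, "rz": 0}, {"x": 0, "y": 0, "z": 0, "rx": 0, "ry": 0, "rz": 0}, {"x": 0, "y": 0, "z": 0, "rx": 0, "ry": 0, "rz": 0}, {"x": 0, "y": 0, "z": 0, "rx": 0, "ry": 0, "rz": 0}, {"x": 0, "y": 0, "z": -0.2, "rx": 0, "ry": 0, "rz": 0}, {"x": 0, "y": 0, "z": -0.5, "rx": 0, "ry": 0, "rz": 0}, {"x": 0, "y": 0, "z": -0.9, "rx": 0, "ry": 0, "rz": 0}, {"x": 0, "y": 0, "z": -0.9, "rx": 0, "ry": 0, "rz": 0}, {"x": 0, "y": 0, "z": -0.9, "rx": 0, "ry": 0, "rz": 0}, {"x": 0, "y": 0, "z": -0.6, "rx": 0, "ry": 0, "rz": 0}]'

```text
t: 13.35
eef_pos: [512.7, -200.5, 103.8]
tcp_rot: [3.14, -0.363, 1.646]
ft_force: [0.2, -0.0, -0.1]
opening: 0.453
grip_force: 0.0
```

```bash
python3 - <<'E'
from arc import *
np.set_printoptions(suppress=True)
s,R,p=tool();print(s['t'],p,s['opening'],np.arcsin(R[2,0]))
c=grab('side'); P=cloud(c); print(rim(P))
m=(P[...,2]>3)&(P[...,2]<25)&(abs(P[...,0]-503)<30)
for y in range(-210,50,20):
    k=m&(abs(P[...,1]-y)<5); k.sum()>4 and print(y,k.sum(),np.median(P[k],0).round(1))
to([614.5,-273,100],np.radians(75.5))
E
```

```text
13.35 [ 512.69491887 -200.53727446  103.82990225] 0.4527261601129744 0.3626317831766358
[array([132.6, 135.6, 137. ]), array([123.6, 131.8, 134.1]), array([125.7, 130.2, 132.2])]
-210 12 [ 502.9 -208.1    6.4]
-190 28 [ 504.8 -190.5   16.7]
-170 26 [ 504.7 -169.8   16.1]
-150 28 [ 506.7 -148.    17. ]
-130 28 [ 503.4 -130.2   16.2]
-110 27 [ 505.  -109.2    7.9]
-90 27 [504.4 -90.5   8.9]
-70 26 [503.2 -70.7   8.7]
-50 22 [501.  -50.2   9.6]
-30 22 [498.7 -29.9  10.2]
-10 25 [498.5 -11.7   8.7]
10 33 [494.8   8.5   6.5]
30 21 [498.6  29.2   6.2]
t 13.4 pos [ 513.5 -201.6  105.6] rot [ 3.137 -0.361  1.647] open 42.8 F [ 0.4 -0.7  1.7] grip 0.0
units [-3.03  3.81 -0.89]
rz 3.29
```

step_arm --plan '[{"x": 0, "y": 0, "z": 0, "rx": 0, "ry": -0.73, "rz": 0}, {"x": 0, "y": 0, "z": 0, "rx": 0, "ry": -0.73, "rz": 0}, {"x": 0, "y": 0, "z": 0, "rx": 0, "ry": -0.73, "rz": 0}, {"x": 0, "y": 0, "z": 0, "rx": 0, "ry": -0.72, "rz": 0}, {"x": 0, "y": 0, "z": 0, "rx": 0, "ry": -0.72, "rz": 0}, {"x": -0.79, "y": 0.71, "z": 0, "rx": 0, "ry": 0, "rz": 0}, {"x": -0.79, "y": 0.71, "z": 0, "rx": 0, "ry": 0, "rz": 0}, {"x": -0.79, "y": 0.71, "z": 0, "rx": 0, "ry": 0, "rz": 0}, {"x": -0.79, "y": 0.71, "z": 0, "rx": 0, "ry": 0, "rz": 0}, {"x": -0.79, "y": 0.71, "z": 0, "rx": 0, "ry": 0, "rz": 0}]'

```text
t: 14.23
eef_pos: [608.9, -292.0, 101.3]
tcp_rot: [-3.141, -0.001, 1.646]
ft_force: [-0.6, 0.5, 0.2]
opening: 0.453
grip_force: 0.0
```

step_arm --plan '[{"x": 0, "y": 0, "z": 0, "rx": 0, "ry": 0, "rz": 0.8}, {"x": 0, "y": 0, "z": 0, "rx": 0, "ry": 0, "rz": 0.9}, {"x": 0, "y": 0, "z": 0, "rx": 0, "ry": 0, "rz": 0.9}, {"x": 0, "y": 0, "z": 0, "rx": 0, "ry": 0, "rz": 0.7}, {"x": 0, "y": 0, "z": 0, "rx": 0, "ry": 0, "rz": 0}, {"x": 0, "y": 0, "z": 0, "rx": 0, "ry": 0, "rz": 0}, {"x": 0, "y": 0, "z": 0, "rx": 0, "ry": 0, "rz": 0}, {"x": 0, "y": 0, "z": 0, "rx": 0, "ry": 0, "rz": 0}, {"x": 0, "y": 0, "z": 0, "rx": 0, "ry": 0, "rz": 0}, {"x": 0, "y": 0, "z": 0, "rx": 0, "ry": 0, "rz": 0}]'

```text
t: 15.07
eef_pos: [608.2, -291.4, 101.6]
tcp_rot: [-3.141, -0.001, 1.316]
ft_force: [0.0, -0.6, 0.1]
opening: 0.452
grip_force: 0.0
```

```bash
python3 - <<'E'
from arc import *
np.set_printoptions(suppress=True)
c=grab('wrist'); P=cloud(c); m=(P[...,2]>7)&(P[...,2]<17)&(abs(P[...,0]-615)<45)&(abs(P[...,1]+270)<60)
hsv=cv2.cvtColor(c['image'],cv2.COLOR_RGB2HSV); m&=(hsv[...,1]>60)
n,l,st,ce=cv2.connectedComponentsWithStats(m.astype(np.uint8)); k=1+np.argmax(st[1:,4]); X=P[l==k]
r=cv2.minAreaRect(X[:,:2].astype(np.float32)); print(len(X),r,np.median(X[:,2])); print(cv2.boxPoints(r).round(1))
to([609,-294.3,3.5],np.radians(75.5))
E
```

```text
4903 ((613.3615112304688, -272.9754943847656), (79.77093505859375, 27.84568977355957), 75.53858184814453) 12.545636230693122
[[ 589.9 -308.1]
 [ 616.9 -315.1]
 [ 636.8 -237.8]
 [ 609.8 -230.9]]
t 15.12 pos [ 608.2 -291.4  101.6] rot [-3.141 -0.001  1.316] open 42.7 F [-0.1 -0.3  0.6] grip 0.0
units [-0.11  0.06  3.92]
rz -0.01
```

step_arm --plan '[{"x": -0.1, "y": 0.02, "z": 0.5, "rx": 0, "ry": 0, "rz": 0}, {"x": 0, "y": 0, "z": 0.7, "rx": 0, "ry": 0, "rz": 0}, {"x": 0, "y": 0, "z": 0.7, "rx": 0, "ry": 0, "rz": 0}, {"x": 0, "y": 0, "z": 0.7, "rx": 0, "ry": 0, "rz": 0}, {"x": 0, "y": 0, "z": 0.7, "rx": 0, "ry": 0, "rz": 0}, {"x": 0, "y": 0, "z": 0.4, "rx": 0, "ry": 0, "rz": 0}, {"x": 0, "y": 0, "z": 0.25, "rx": 0, "ry": 0, "rz": 0}, {"x": 0, "y": 0, "z": 0, "rx": 0, "ry": 0, "rz": 0}, {"x": 0, "y": 0, "z": 0, "rx": 0, "ry": 0, "rz": 0}, {"x": 0, "y": 0, "z": 0, "rx": 0, "ry": 0, "rz": 0}]'

```text
t: 15.95
eef_pos: [608.4, -294.1, 3.4]
tcp_rot: [3.141, -0.001, 1.316]
ft_force: [1.0, 0.2, 0.1]
opening: 0.445
grip_force: 0.0
```

step_arm --jaw 1 --plan '[{"x": 0, "y": 0, "z": 0, "rx": 0, "ry": 0, "rz": 0}, {"x": 0, "y": 0, "z": 0, "rx": 0, "ry": 0, "rz": 0}, {"x": 0, "y": 0, "z": 0, "rx": 0, "ry": 0, "rz": 0}, {"x": 0, "y": 0, "z": 0, "rx": 0, "ry": 0, "rz": 0}, {"x": 0, "y": 0, "z": 0, "rx": 0, "ry": 0, "rz": 0}, {"x": 0, "y": 0, "z": 0, "rx": 0, "ry": 0, "rz": 0}, {"x": 0, "y": 0, "z": 0, "rx": 0, "ry": 0, "rz": 0}, {"x": 0, "y": 0, "z": 0, "rx": 0, "ry": 0, "rz": 0}, {"x": 0, "y": 0, "z": 0, "rx": 0, "ry": 0, "rz": 0}, {"x": 0, "y": 0, "z": 0, "rx": 0, "ry": 0, "rz": 0}]'

```text
t: 16.78
eef_pos: [608.3, -293.9, 3.2]
tcp_rot: [3.141, -0.001, 1.316]
ft_force: [-0.8, -0.1, 6.2]
opening: 0.293
grip_force: 30.0
```

step_arm --plan '[{"x": 0, "y": 0, "z": -0.7, "rx": 0, "ry": 0, "rz": 0}, {"x": 0.3, "y": 0, "z": -0.9, "rx": 0, "ry": 0, "rz": -0.3}, {"x": 0.7, "y": 0, "z": -0.9, "rx": 0, "ry": 0, "rz": -0.4}, {"x": 0.9, "y": 0, "z": -0.9, "rx": 0, "ry": 0, "rz": -0.4}, {"x": 1, "y": 0, "z": -0.4, "rx": 0, "ry": 0, "rz": -0.4}, {"x": 1, "y": 0, "z": 0, "rx": 0, "ry": 0, "rz": -0.4}, {"x": 1, "y": 0, "z": 0, "rx": 0, "ry": 0, "rz": -0.4}, {"x": 1, "y": 0, "z": 0, "rx": 0, "ry": 0, "rz": -0.4}, {"x": 1, "y": 0, "z": 0, "rx": 0, "ry": 0, "rz": -0.4}, {"x": 0.9, "y": 0, "z": 0, "rx": 0, "ry": 0, "rz": -0.2}]'

```text
t: 17.62
eef_pos: [624.7, -99.0, 97.7]
tcp_rot: [-3.141, -0.001, 1.648]
ft_force: [-0.0, 0.2, -0.3]
opening: 0.292
grip_force: 30.0
```

```bash
python3 - <<'E'
from h import *
to([646.4,75,90],np.radians(94.3))
E
```

```text
t 17.62 pos [624.7 -99.   97.7] rot [-3.141e+00 -1.000e-03  1.648e+00] open 27.7 F [-0.   0.2 -0.3] grip 30.0
units [6.87 1.4  0.32]
rz 0.03
```

step_arm --plan '[{"x": 0.5, "y": 0.14, "z": 0, "rx": 0, "ry": 0, "rz": 0}, {"x": 0.8, "y": 0.14, "z": 0, "rx": 0, "ry": 0, "rz": 0}, {"x": 0.9, "y": 0.2, "z": 0, "rx": 0, "ry": 0, "rz": 0}, {"x": 0.9, "y": 0.2, "z": 0.1, "rx": 0, "ry": 0, "rz": 0}, {"x": 0.9, "y": 0.2, "z": 0.1, "rx": 0, "ry": 0, "rz": 0}, {"x": 0.9, "y": 0.2, "z": 0.1, "rx": 0, "ry": 0, "rz": 0}, {"x": 0.8, "y": 0.2, "z": 0, "rx": 0, "ry": 0, "rz": 0}, {"x": 0.5, "y": 0.12, "z": 0, "rx": 0, "ry": 0, "rz": 0}, {"x": 0.2, "y": 0, "z": 0, "rx": 0, "ry": 0, "rz": 0}, {"x": 0, "y": 0, "z": 0, "rx": 0, "ry": 0, "rz": 0}]'

```text
t: 18.45
eef_pos: [647.8, 62.2, 90.5]
tcp_rot: [-3.141, -0.001, 1.647]
ft_force: [-0.2, -0.3, -0.4]
opening: 0.287
grip_force: 30.0
```

```bash
python3 - <<'E'
from h import *
np.set_printoptions(suppress=True)
c=grab('wrist'); cv2.imwrite('pics/w5.png',c['image'][...,::-1]); s,R,p=tool(); print(s['t'],p,s['tcp_rot'])
print(proj(c,[644,112,47]),proj(c,[640,167,63]),proj(c,p+62*R[:,0]+3*R[:,2]))
E
```

```text
18.5 [647.76850088  61.39842251  90.54886261] [-3.14149342 -0.00081556  1.64598083]
[316.90925284 176.26818771] [317.39774383  61.65025004] [316.96589075 160.64539726]
```

View pics/w5.png

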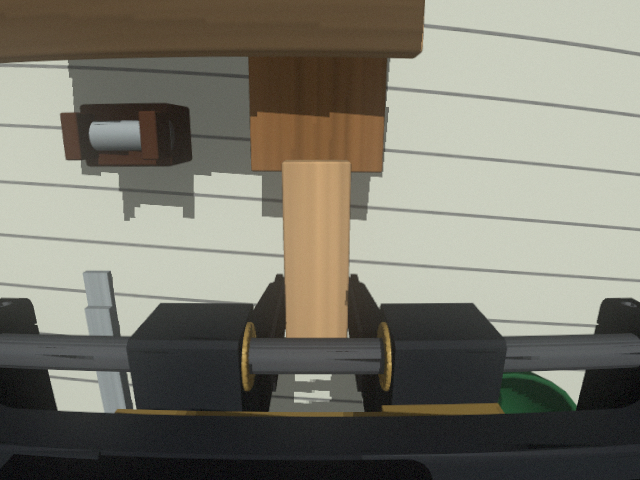

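The final view shows the sill front edge from (250,170) to (383,172), the raised lip edge at about v=57, and the shim centred on the sill at u≈316. I take the numbers from it.

```bash
python3 - <<'E'
from h import *
np.set_printoptions(suppress=True)
c=load('wrist'); P=cloud(c)
a,b=atz(c,250,170,47),atz(c,383,172,47); m=(a+b)/2; print('sill front',a,b,np.linalg.norm(a-b),'ang',np.degrees(np.arctan2(*(b-a)[[1,0]])))
e,f=atz(c,250,62,47),atz(c,387,62,47); print('sill at lip',e,f); d=(e+f)/2-m; print('axis yaw',np.degrees(np.arctan2(d[1],d[0])))
for u in(100,200,300,400): 
    z=P[:,u,2]; k=[i for i in range(20,90) if z[i]<58][0]; print(u,k,P[k-2,u],P[k-8,u])
print('sill z',np.nanmedian(P[80:150,260:280,2]))
A,B=atz(c,284,161,99),atz(c,349,161,99); print('shim front',A,B)
to(m-[0,0,0])
E
```

```text
sill front [608.15059617 112.68358737  47.        ] [679.01678988 117.01466233  47.        ] 70.99841984977253 ang 3.4973522346701444
sill at lip [606.00941245 166.93735756  47.        ] [674.7998048 172.1934464  47.       ]
axis yaw 93.3252183749345
100 59 [539.84761862 162.37535964  68.46795647] [545.18516544 163.51473005  78.42041527]
200 57 [586.91637549 165.35764948  69.15150335] [589.84062725 166.20267301  79.53714057]
300 56 [632.1393714  168.31547708  71.48696584] [632.30717968 169.63654533  77.98207203]
400 58 [676.9311106  171.48549262  69.38275888] [674.86516143 172.09460901  79.13904797]
sill z 47.51916489383558
shim front [629.85301463 122.93637397  99.        ] [655.85283712 124.91594323  99.        ]
t 18.5 pos [647.8  61.4  90.5] rot [-3.141 -0.001  1.646] open 27.5 F [ 0.   0.1 -1. ] grip 30.0
units [ 2.14 -0.01  1.74]
```

step_arm --plan '[{"x": 0.2, "y": 0, "z": 0.2, "rx": 0, "ry": 0, "rz": 0.1}, {"x": 0.4, "y": 0, "z": 0.3, "rx": 0, "ry": 0, "rz": 0}, {"x": 0.4, "y": -0.02, "z": 0.3, "rx": 0, "ry": 0, "rz": 0}, {"x": 0.2, "y": 0, "z": 0.3, "rx": 0, "ry": 0, "rz": 0}, {"x": 0, "y": 0, "z": 0.2, "rx": 0, "ry": 0, "rz": 0}, {"x": 0, "y": 0, "z": 0.1, "rx": 0, "ry": 0, "rz": 0}, {"x": 0, "y": 0, "z": 0.06, "rx": 0, "ry": 0, "rz": 0}, {"x": 0, "y": 0, "z": 0.06, "rx": 0, "ry": 0, "rz": 0}, {"x": 0, "y": 0, "z": 0, "rx": 0, "ry": 0, "rz": 0}, {"x": 0, "y": 0, "z": 0, "rx": 0, "ry": 0, "rz": 0}]'

```text
t: 19.33
eef_pos: [645.5, 91.4, 52.9]
tcp_rot: [3.141, -0.001, 1.635]
ft_force: [-1.0, 0.6, 0.1]
opening: 0.289
grip_force: 30.0
```

```bash
python3 - <<'E'
from h import *
np.set_printoptions(suppress=True)
to([645,91.7,50.5],np.radians(93.8)); print(rim(cloud(grab('side'))))
E
```

```text
t 19.33 pos [645.5  91.4  52.9] rot [ 3.141 -0.001  1.635] open 27.4 F [-1.   0.6  0.1] grip 30.0
units [ 0.02 -0.02  0.09]
rz -0.02
[array([132.3, 135.9, 136.6]), array([122.7, 132. , 134.6]), array([125.3, 130.1, 132.4])]
```

step_arm --plan '[{"x": 0, "y": 0, "z": 0.03, "rx": 0, "ry": 0, "rz": 0}, {"x": 0, "y": 0, "z": 0.03, "rx": 0, "ry": 0, "rz": 0}, {"x": 0, "y": 0, "z": 0.03, "rx": 0, "ry": 0, "rz": 0}, {"x": 0, "y": 0, "z": 0.02, "rx": 0, "ry": 0, "rz": 0}, {"x": 0, "y": 0, "z": 0, "rx": 0, "ry": 0, "rz": 0}, {"x": 0, "y": 0, "z": 0, "rx": 0, "ry": 0, "rz": 0}, {"x": 0, "y": 0, "z": 0, "rx": 0, "ry": 0, "rz": 0}, {"x": 0, "y": 0, "z": 0, "rx": 0, "ry": 0, "rz": 0}, {"x": 0, "y": 0, "z": 0, "rx": 0, "ry": 0, "rz": 0}, {"x": 0, "y": 0, "z": 0, "rx": 0, "ry": 0, "rz": 0}]'

```text
t: 20.22
eef_pos: [645.4, 91.6, 50.1]
tcp_rot: [3.141, -0.001, 1.636]
ft_force: [-1.8, -2.5, 4.1]
opening: 0.293
grip_force: 30.0
```

step_arm --plan '[{"x": 0.05, "y": 0, "z": -0.01, "rx": 0, "ry": 0, "rz": 0}, {"x": 0.12, "y": 0, "z": 0, "rx": 0, "ry": 0, "rz": 0}, {"x": 0.16, "y": 0, "z": 0, "rx": 0, "ry": 0, "rz": 0}, {"x": 0.16, "y": 0, "z": 0, "rx": 0, "ry": 0, "rz": 0}, {"x": 0.16, "y": 0, "z": 0, "rx": 0, "ry": 0, "rz": 0}, {"x": 0.16, "y": 0, "z": 0, "rx": 0, "ry": 0, "rz": 0}, {"x": 0.16, "y": 0, "z": 0, "rx": 0, "ry": 0, "rz": 0}, {"x": 0.14, "y": 0, "z": 0, "rx": 0, "ry": 0, "rz": 0}, {"x": 0.08, "y": 0, "z": 0, "rx": 0, "ry": 0, "rz": 0}, {"x": 0, "y": 0, "z": 0, "rx": 0, "ry": 0, "rz": 0}]'

```text
t: 21.05
eef_pos: [643.3, 122.1, 50.2]
tcp_rot: [3.141, -0.001, 1.636]
ft_force: [-0.5, 3.3, 3.1]
opening: 0.291
grip_force: 30.0
```

```bash
python3 - <<'E'
from h import *
np.set_printoptions(suppress=True)
to(None); print(rim(cloud(grab('side'))))
E
```

```text
t 21.05 pos [643.3 122.1  50.2] rot [ 3.141 -0.001  1.636] open 27.7 F [-0.5  3.3  3.1] grip 30.0
[array([132.2, 135.9, 137.4]), array([123.6, 132.5, 134.9]), array([125.7, 130.3, 132.4])]
```

step_arm --plan '[{"x": 0.04, "y": 0, "z": 0, "rx": 0, "ry": 0, "rz": 0}, {"x": 0.04, "y": 0, "z": 0, "rx": 0, "ry": 0, "rz": 0}, {"x": 0.04, "y": 0, "z": 0, "rx": 0, "ry": 0, "rz": 0}, {"x": 0.04, "y": 0, "z": 0, "rx": 0, "ry": 0, "rz": 0}, {"x": 0.04, "y": 0, "z": 0, "rx": 0, "ry": 0, "rz": 0}, {"x": 0, "y": 0, "z": 0, "rx": 0, "ry": 0, "rz": 0}, {"x": 0, "y": 0, "z": 0, "rx": 0, "ry": 0, "rz": 0}, {"x": 0, "y": 0, "z": 0, "rx": 0, "ry": 0, "rz": 0}, {"x": 0, "y": 0, "z": 0, "rx": 0, "ry": 0, "rz": 0}, {"x": 0, "y": 0, "z": 0, "rx": 0, "ry": 0, "rz": 0}]'

```text
t: 21.93
eef_pos: [643.1, 126.3, 50.2]
tcp_rot: [3.141, -0.001, 1.636]
ft_force: [0.5, -0.4, 4.4]
opening: 0.292
grip_force: 30.0
```

step_arm --plan '[{"x": 0.03, "y": 0, "z": 0, "rx": 0, "ry": 0, "rz": 0}, {"x": 0.03, "y": 0, "z": 0, "rx": 0, "ry": 0, "rz": 0}, {"x": 0.03, "y": 0, "z": 0, "rx": 0, "ry": 0, "rz": 0}, {"x": 0.03, "y": 0, "z": 0, "rx": 0, "ry": 0, "rz": 0}, {"x": 0, "y": 0, "z": 0, "rx": 0, "ry": 0, "rz": 0}, {"x": 0, "y": 0, "z": 0, "rx": 0, "ry": 0, "rz": 0}, {"x": 0, "y": 0, "z": 0, "rx": 0, "ry": 0, "rz": 0}, {"x": 0, "y": 0, "z": 0, "rx": 0, "ry": 0, "rz": 0}, {"x": 0, "y": 0, "z": 0, "rx": 0, "ry": 0, "rz": 0}, {"x": 0, "y": 0, "z": 0, "rx": 0, "ry": 0, "rz": 0}]'

```text
t: 22.77
eef_pos: [642.9, 129.4, 50.2]
tcp_rot: [3.141, -0.001, 1.636]
ft_force: [-0.2, -1.7, 5.0]
opening: 0.293
grip_force: 30.0
```

step_arm --plan '[{"x": 0.03, "y": 0, "z": 0, "rx": 0, "ry": 0, "rz": 0}, {"x": 0.03, "y": 0, "z": 0, "rx": 0, "ry": 0, "rz": 0}, {"x": 0.03, "y": 0, "z": 0, "rx": 0, "ry": 0, "rz": 0}, {"x": 0.02, "y": 0, "z": 0, "rx": 0, "ry": 0, "rz": 0}, {"x": 0, "y": 0, "z": 0, "rx": 0, "ry": 0, "rz": 0}, {"x": 0, "y": 0, "z": 0, "rx": 0, "ry": 0, "rz": 0}, {"x": 0, "y": 0, "z": 0, "rx": 0, "ry": 0, "rz": 0}, {"x": 0, "y": 0, "z": 0, "rx": 0, "ry": 0, "rz": 0}, {"x": 0, "y": 0, "z": 0, "rx": 0, "ry": 0, "rz": 0}, {"x": 0, "y": 0, "z": 0, "rx": 0, "ry": 0, "rz": 0}]'

```text
t: 23.6
eef_pos: [642.7, 132.0, 50.2]
tcp_rot: [3.141, -0.001, 1.636]
ft_force: [0.2, -2.6, 5.0]
opening: 0.294
grip_force: 30.0
```

step_arm --plan '[{"x": 0.03, "y": 0, "z": 0, "rx": 0, "ry": 0, "rz": 0}, {"x": 0.03, "y": 0, "z": 0, "rx": 0, "ry": 0, "rz": 0}, {"x": 0.03, "y": 0, "z": 0, "rx": 0, "ry": 0, "rz": 0}, {"x": 0, "y": 0, "z": 0, "rx": 0, "ry": 0, "rz": 0}, {"x": 0, "y": 0, "z": 0, "rx": 0, "ry": 0, "rz": 0}, {"x": 0, "y": 0, "z": 0, "rx": 0, "ry": 0, "rz": 0}, {"x": 0, "y": 0, "z": 0, "rx": 0, "ry": 0, "rz": 0}, {"x": 0, "y": 0, "z": 0, "rx": 0, "ry": 0, "rz": 0}, {"x": 0, "y": 0, "z": 0, "rx": 0, "ry": 0, "rz": 0}, {"x": 0, "y": 0, "z": 0, "rx": 0, "ry": 0, "rz": 0}]'

```text
t: 24.43
eef_pos: [642.6, 134.3, 50.2]
tcp_rot: [3.141, -0.001, 1.636]
ft_force: [0.4, -2.0, 4.8]
opening: 0.29
grip_force: 30.0
```

step_arm --plan '[{"x": 0.03, "y": 0, "z": 0, "rx": 0, "ry": 0, "rz": 0}, {"x": 0.03, "y": 0, "z": 0, "rx": 0, "ry": 0, "rz": 0}, {"x": 0.03, "y": 0, "z": 0, "rx": 0, "ry": 0, "rz": 0}, {"x": 0, "y": 0, "z": 0, "rx": 0, "ry": 0, "rz": 0}, {"x": 0, "y": 0, "z": 0, "rx": 0, "ry": 0, "rz": 0}, {"x": 0, "y": 0, "z": 0, "rx": 0, "ry": 0, "rz": 0}, {"x": 0, "y": 0, "z": 0, "rx": 0, "ry": 0, "rz": 0}, {"x": 0, "y": 0, "z": 0, "rx": 0, "ry": 0, "rz": 0}, {"x": 0, "y": 0, "z": 0, "rx": 0, "ry": 0, "rz": 0}, {"x": 0, "y": 0, "z": 0, "rx": 0, "ry": 0, "rz": 0}]'

```text
t: 25.27
eef_pos: [642.4, 136.5, 50.2]
tcp_rot: [3.141, -0.001, 1.636]
ft_force: [0.9, -2.5, 5.4]
opening: 0.292
grip_force: 30.0
```

step_arm --plan '[{"x": 0.03, "y": 0, "z": 0, "rx": 0, "ry": 0, "rz": 0}, {"x": 0.03, "y": 0, "z": 0, "rx": 0, "ry": 0, "rz": 0}, {"x": 0.03, "y": 0, "z": 0, "rx": 0, "ry": 0, "rz": 0}, {"x": 0, "y": 0, "z": 0, "rx": 0, "ry": 0, "rz": 0}, {"x": 0, "y": 0, "z": 0, "rx": 0, "ry": 0, "rz": 0}, {"x": 0, "y": 0, "z": 0, "rx": 0, "ry": 0, "rz": 0}, {"x": 0, "y": 0, "z": 0, "rx": 0, "ry": 0, "rz": 0}, {"x": 0, "y": 0, "z": 0, "rx": 0, "ry": 0, "rz": 0}, {"x": 0, "y": 0, "z": 0, "rx": 0, "ry": 0, "rz": 0}, {"x": 0, "y": 0, "z": 0, "rx": 0, "ry": 0, "rz": 0}]'

```text
t: 26.1
eef_pos: [642.3, 137.6, 50.2]
tcp_rot: [-3.141, 0.0, 1.636]
ft_force: [-0.1, -10.1, 4.4]
opening: 0.292
grip_force: 30.0
```

step_arm --plan '[{"x": 0.03, "y": 0, "z": 0, "rx": 0, "ry": 0, "rz": 0}, {"x": 0.03, "y": 0, "z": 0, "rx": 0, "ry": 0, "rz": 0}, {"x": 0.02, "y": 0, "z": 0, "rx": 0, "ry": 0, "rz": 0}, {"x": 0, "y": 0, "z": 0, "rx": 0, "ry": 0, "rz": 0}, {"x": 0, "y": 0, "z": 0, "rx": 0, "ry": 0, "rz": 0}, {"x": 0, "y": 0, "z": 0, "rx": 0, "ry": 0, "rz": 0}, {"x": 0, "y": 0, "z": 0, "rx": 0, "ry": 0, "rz": 0}, {"x": 0, "y": 0, "z": 0, "rx": 0, "ry": 0, "rz": 0}, {"x": 0, "y": 0, "z": 0, "rx": 0, "ry": 0, "rz": 0}, {"x": 0, "y": 0, "z": 0, "rx": 0, "ry": 0, "rz": 0}]'

```text
t: 26.93
eef_pos: [642.3, 139.4, 50.2]
tcp_rot: [-3.141, 0.001, 1.636]
ft_force: [0.6, -9.9, 5.5]
opening: 0.29
grip_force: 30.0
```

step_arm --plan '[{"x": -0.02, "y": 0, "z": 0, "rx": 0, "ry": 0, "rz": 0}, {"x": -0.02, "y": 0, "z": 0, "rx": 0, "ry": 0, "rz": 0}, {"x": 0, "y": 0, "z": -0.01, "rx": 0, "ry": 0, "rz": 0}, {"x": 0, "y": 0, "z": 0, "rx": 0, "ry": 0, "rz": 0}, {"x": 0, "y": 0, "z": 0, "rx": 0, "ry": 0, "rz": 0}, {"x": 0, "y": 0, "z": 0, "rx": 0, "ry": 0, "rz": 0}, {"x": 0, "y": 0, "z": 0, "rx": 0, "ry": 0, "rz": 0}, {"x": 0, "y": 0, "z": 0, "rx": 0, "ry": 0, "rz": 0}, {"x": 0, "y": 0, "z": 0, "rx": 0, "ry": 0, "rz": 0}, {"x": 0, "y": 0, "z": 0, "rx": 0, "ry": 0, "rz": 0}]'

```text
t: 27.77
eef_pos: [642.2, 139.4, 50.2]
tcp_rot: [-3.141, -0.0, 1.636]
ft_force: [0.8, -4.2, 3.0]
opening: 0.29
grip_force: 30.0
```

step_arm --jaw 0.2 --plan '[{"x": 0, "y": 0, "z": 0, "rx": 0, "ry": 0, "rz": 0}, {"x": 0, "y": 0, "z": 0, "rx": 0, "ry": 0, "rz": 0}, {"x": 0, "y": 0, "z": 0, "rx": 0, "ry": 0, "rz": 0}, {"x": 0, "y": 0, "z": 0, "rx": 0, "ry": 0, "rz": 0}, {"x": 0, "y": 0, "z": -0.1, "rx": 0, "ry": 0, "rz": 0}, {"x": 0, "y": 0, "z": -0.4, "rx": 0, "ry": 0, "rz": 0}, {"x": 0, "y": 0, "z": -0.5, "rx": 0, "ry": 0, "rz": 0}, {"x": 0, "y": 0, "z": -0.6, "rx": 0, "ry": 0, "rz": 0}, {"x": 0, "y": 0, "z": -0.5, "rx": 0, "ry": 0, "rz": 0}, {"x": 0, "y": 0, "z": -0.2, "rx": 0, "ry": 0, "rz": 0}]'

```text
t: 28.6
eef_pos: [643.1, 139.9, 111.0]
tcp_rot: [3.138, -0.001, 1.636]
ft_force: [0.4, -1.4, -0.1]
opening: 0.402
grip_force: 0.0
```

```bash
python3 - <<'E'
from h import *
np.set_printoptions(suppress=True)
to([638.8,186.7,85]); print(rim(cloud(grab('side'))))
c=grab('wrist'); P=cloud(c); m=(P[...,2]>54)&(P[...,2]<64)&(abs(P[...,0]-643)<25)&(P[...,1]>100)&(P[...,1]<172)
X=P[m]; print(len(X),np.median(X[:,2])); r=cv2.minAreaRect(X[:,:2].astype(np.float32)); print(r,X.min(0),X.max(0))
E
```

```text
t 28.6 pos [643.1 139.9 111. ] rot [ 3.138 -0.001  1.636] open 38.2 F [ 0.4 -1.4 -0.1] grip 0.0
units [ 1.88 -0.05  1.04]
[array([372.6, 409.3, 419. ]), array([122.7, 131.9, 134.2]), array([125.7, 130.5, 132.6])]
3341 59.55142644625513
((641.6181030273438, 143.3544921875), (28.0847110748291, 43.013858795166016), 3.765496015548706) [626.37175389 121.09482121  57.1282076 ] [656.47288688 165.39501777  61.78135959]
```

step_arm --jaw 1 --plan '[{"x": 0.3, "y": 0, "z": 0, "rx": 0, "ry": 0, "rz": 0}, {"x": 0.5, "y": 0, "z": 0, "rx": 0, "ry": 0, "rz": 0}, {"x": 0.5, "y": -0.05, "z": 0, "rx": 0, "ry": 0, "rz": 0}, {"x": 0.4, "y": 0, "z": 0, "rx": 0, "ry": 0, "rz": 0}, {"x": 0.18, "y": 0, "z": 0.1, "rx": 0, "ry": 0, "rz": 0}, {"x": 0, "y": 0, "z": 0.3, "rx": 0, "ry": 0, "rz": 0}, {"x": 0, "y": 0, "z": 0.3, "rx": 0, "ry": 0, "rz": 0}, {"x": 0, "y": 0, "z": 0.2, "rx": 0, "ry": 0, "rz": 0}, {"x": 0, "y": 0, "z": 0.1, "rx": 0, "ry": 0, "rz": 0}, {"x": 0, "y": 0, "z": 0, "rx": 0, "ry": 0, "rz": 0}]'

```text
t: 29.53
eef_pos: [637.6, 186.0, 81.9]
tcp_rot: [-3.14, -0.001, 1.635]
ft_force: [-0.3, -0.1, 0.1]
opening: 0.001
grip_force: 0.0
```

step_arm --plan '[{"x": 0, "y": 0, "z": 0.03, "rx": 0, "ry": 0, "rz": 0}, {"x": 0, "y": 0, "z": 0.03, "rx": 0, "ry": 0, "rz": 0}, {"x": 0, "y": 0, "z": 0.03, "rx": 0, "ry": 0, "rz": 0}, {"x": 0, "y": 0, "z": 0.03, "rx": 0, "ry": 0, "rz": 0}, {"x": 0, "y": 0, "z": 0.03, "rx": 0, "ry": 0, "rz": 0}, {"x": 0, "y": 0, "z": 0.03, "rx": 0, "ry": 0, "rz": 0}, {"x": 0, "y": 0, "z": 0.03, "rx": 0, "ry": 0, "rz": 0}, {"x": 0, "y": 0, "z": 0.03, "rx": 0, "ry": 0, "rz": 0}, {"x": 0, "y": 0, "z": 0, "rx": 0, "ry": 0, "rz": 0}, {"x": 0, "y": 0, "z": 0, "rx": 0, "ry": 0, "rz": 0}]'

```text
t: 30.37
eef_pos: [637.9, 186.6, 77.1]
tcp_rot: [3.141, -0.001, 1.636]
ft_force: [0.2, 1.1, 2.6]
opening: 0.004
grip_force: 1.3
```

step_arm --plan '[{"x": 0, "y": 0, "z": 0.02, "rx": 0, "ry": 0, "rz": 0}, {"x": 0, "y": 0, "z": 0.02, "rx": 0, "ry": 0, "rz": 0}, {"x": 0, "y": 0, "z": 0.02, "rx": 0, "ry": 0, "rz": 0}, {"x": 0, "y": 0, "z": 0.02, "rx": 0, "ry": 0, "rz": 0}, {"x": 0, "y": 0, "z": 0.02, "rx": 0, "ry": 0, "rz": 0}, {"x": 0, "y": 0, "z": 0, "rx": 0, "ry": 0, "rz": 0}, {"x": 0, "y": 0, "z": 0, "rx": 0, "ry": 0, "rz": 0}, {"x": 0, "y": 0, "z": 0, "rx": 0, "ry": 0, "rz": 0}, {"x": 0, "y": 0, "z": 0, "rx": 0, "ry": 0, "rz": 0}, {"x": 0, "y": 0, "z": 0, "rx": 0, "ry": 0, "rz": 0}]'

```text
t: 31.2
eef_pos: [637.9, 186.5, 74.4]
tcp_rot: [3.142, -0.001, 1.636]
ft_force: [0.4, 0.3, 1.6]
opening: 0.002
grip_force: 0.8
```

step_arm --plan '[{"x": 0, "y": 0, "z": 0.02, "rx": 0, "ry": 0, "rz": 0}, {"x": 0, "y": 0, "z": 0.02, "rx": 0, "ry": 0, "rz": 0}, {"x": 0, "y": 0, "z": 0.01, "rx": 0, "ry": 0, "rz": 0}, {"x": 0, "y": 0, "z": 0, "rx": 0, "ry": 0, "rz": 0}, {"x": 0, "y": 0, "z": 0, "rx": 0, "ry": 0, "rz": 0}, {"x": 0, "y": 0, "z": 0, "rx": 0, "ry": 0, "rz": 0}, {"x": 0, "y": 0, "z": 0, "rx": 0, "ry": 0, "rz": 0}, {"x": 0, "y": 0, "z": 0, "rx": 0, "ry": 0, "rz": 0}, {"x": 0, "y": 0, "z": 0, "rx": 0, "ry": 0, "rz": 0}, {"x": 0, "y": 0, "z": 0, "rx": 0, "ry": 0, "rz": 0}]'

```text
t: 32.03
eef_pos: [637.9, 186.5, 74.3]
tcp_rot: [3.141, -0.001, 1.636]
ft_force: [-3.2, -0.9, 11.5]
opening: 0.005
grip_force: 5.7
```

Bearing on the shim at z = 74.3. Another 0.5 mm or so should give about 17 N.

step_arm --plan '[{"x": 0, "y": 0, "z": 0.01, "rx": 0, "ry": 0, "rz": 0}, {"x": 0, "y": 0, "z": 0.01, "rx": 0, "ry": 0, "rz": 0}, {"x": 0, "y": 0, "z": 0, "rx": 0, "ry": 0, "rz": 0}, {"x": 0, "y": 0, "z": 0, "rx": 0, "ry": 0, "rz": 0}, {"x": 0, "y": 0, "z": 0, "rx": 0, "ry": 0, "rz": 0}, {"x": 0, "y": 0, "z": 0, "rx": 0, "ry": 0, "rz": 0}, {"x": 0, "y": 0, "z": 0, "rx": 0, "ry": 0, "rz": 0}, {"x": 0, "y": 0, "z": 0, "rx": 0, "ry": 0, "rz": 0}, {"x": 0, "y": 0, "z": 0, "rx": 0, "ry": 0, "rz": 0}, {"x": 0, "y": 0, "z": 0, "rx": 0, "ry": 0, "rz": 0}]'

```text
t: 32.87
eef_pos: [637.9, 186.5, 74.3]
tcp_rot: [3.141, -0.001, 1.636]
ft_force: [-5.2, 0.7, 15.6]
opening: 0.008
grip_force: 7.7
```

step_arm --plan '[{"x": 0, "y": 0, "z": 0.008, "rx": 0, "ry": 0, "rz": 0}, {"x": 0, "y": 0, "z": 0, "rx": 0, "ry": 0, "rz": 0}, {"x": 0, "y": 0, "z": 0, "rx": 0, "ry": 0, "rz": 0}, {"x": 0, "y": 0, "z": 0, "rx": 0, "ry": 0, "rz": 0}, {"x": 0, "y": 0, "z": 0, "rx": 0, "ry": 0, "rz": 0}, {"x": 0, "y": 0, "z": 0, "rx": 0, "ry": 0, "rz": 0}, {"x": 0, "y": 0, "z": 0, "rx": 0, "ry": 0, "rz": 0}, {"x": 0, "y": 0, "z": 0, "rx": 0, "ry": 0, "rz": 0}, {"x": 0, "y": 0, "z": 0, "rx": 0, "ry": 0, "rz": 0}, {"x": 0, "y": 0, "z": 0, "rx": 0, "ry": 0, "rz": 0}]'

```text
t: 33.7
eef_pos: [637.9, 186.5, 74.3]
tcp_rot: [3.141, -0.001, 1.636]
ft_force: [-4.9, -0.1, 16.8]
opening: 0.005
grip_force: 8.6
```

step_arm --plan '[{"x": 0, "y": 0, "z": -0.1, "rx": 0, "ry": 0, "rz": 0}, {"x": 0, "y": 0, "z": -0.5, "rx": 0, "ry": 0, "rz": 0}, {"x": 0, "y": 0, "z": -0.8, "rx": 0, "ry": 0, "rz": 0}, {"x": 0, "y": 0, "z": -0.9, "rx": 0, "ry": 0, "rz": 0}, {"x": 0, "y": 0, "z": -0.9, "rx": 0, "ry": 0, "rz": 0}, {"x": -0.6, "y": 0, "z": -0.9, "rx": 0, "ry": 0, "rz": 0}, {"x": -0.9, "y": 0, "z": -0.6, "rx": 0, "ry": 0, "rz": 0}, {"x": -0.9, "y": 0, "z": 0, "rx": 0, "ry": 0, "rz": 0}, {"x": -0.6, "y": 0, "z": 0, "rx": 0, "ry": 0, "rz": 0}, {"x": -0.2, "y": 0, "z": 0, "rx": 0, "ry": 0, "rz": 0}]'

```text
t: 34.53
eef_pos: [643.0, 104.5, 190.1]
tcp_rot: [-3.141, -0.001, 1.634]
ft_force: [0.2, 0.1, 1.0]
opening: 0.004
grip_force: 0.0
```

```bash
python3 - <<'E'
from h import *
np.set_printoptions(suppress=True)
to(None); print(rim(cloud(grab('side'))))
c=grab('wrist'); P=cloud(c); m=(P[...,2]>54)&(P[...,2]<64)&(abs(P[...,0]-643)<25)&(P[...,1]>100)&(P[...,1]<167)
X=P[m]; print(len(X),np.median(X[:,2]),X.min(0),X.max(0))
m=(abs(P[...,0]-620)<60)&(P[...,1]>174)&(P[...,1]<200); print('lip top z',np.nanmedian(P[m][:,2]))
E
```

```text
t 34.53 pos [643.  104.5 190.1] rot [-3.141 -0.001  1.634] open 0.3 F [0.2 0.1 1. ] grip 0.0
[array([128.8, 132.4, 133.2]), array([120.7, 129.5, 131.5]), array([124.1, 129.1, 130.6])]
2277 59.52261287724369 [626.55264298 120.46441622  56.78965634] [656.53569997 166.97460879  61.92964554]
lip top z 74.49168229843386
```

```bash
python3 -c "
from cell import *
print(job_done())"
```

```text
the job is handed in; nothing more can be done
None
```

The job is handed in at about 34.5 s of the 72 s allowed: the bin is level on the shim (lip top read 74.5 mm, level is 74), the heel was nudged in about 2 mm, the lip was pressed with about 17 N, and the bar lies flat on the open table.

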